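# Load the tilting tube cradle, unhitch it and hold it raised

## Task

Take the two tall sample tubes out of the dark rest block and stand each one fully home in its own socket of the tilting cradle, leaving the short tube where it is. Then pull the spring latch at the cradle's front end sideways while the cradle is still down, lift the cradle off its ball, and finish while still holding it with the fingers, steady, with the front end raised at least 5 cm and both tubes still in their sockets. Do not disturb the short tube or the bottle, jar and blotter stand around the work.

Things in the scene. Friction and masses are not known exactly. Their poses are not given: they have to be found in the camera images.
- tube_a_mid (a point): centre (half-way up) of one tall sample tube: amber glass, black cap, a cylinder 14 mm wide and 120 mm long, about 30 g. It starts upright in one of the three holes (16 mm wide, 40 mm deep) of the dark wooden rest block, its upper 80 mm free
- tube_b_mid (a point): centre (half-way up) of the other tall sample tube: amber glass, black cap, a cylinder 14 mm wide and 120 mm long, about 30 g. It starts upright in one of the three holes (16 mm wide, 40 mm deep) of the dark wooden rest block, its upper 80 mm free
- tube_a: the first tall tube; its origin is the centre of its foot
- tube_b: the second tall tube; its origin is the centre of its foot
- tube_short_mid (a point): centre of the short tube (same look and 14 mm width but only 80 mm long), which stands in the remaining hole of the rest block and stays there
- rest: the dark wooden rest block, fixed; origin at the centre of its underside, its holes in a row along its y axis at -55, 0 and +55 mm; top 50 mm above the table
- cradle: hinged cradle: aluminium bar with a light wood socket block and, at its front end, a dark steel coupler cap over the ball stud. Origin on the hinge axis, 45 mm above the table; x points from coupler to hinge, y along the hinge, z up when down. Turns 0 to 0.8 rad, front end up; about 0.5 kg, falls back when let go. With the latch shut the coupler cannot rise more than about 3 mm
- coupler (a point): centre of the top of the coupler cap (50 x 46 mm), 200 mm from the hinge axis; 68 mm above the table when the cradle is down
- seat_near (a point): where the centre of a tall tube lies when fully home in the socket nearer the coupler (110 mm from the hinge). Socket: round hole 18 mm wide, 42 mm deep, axis along the cradle's z; its mouth is 18 mm below this point, 83 mm above the table. Socket block 100 x 40 x 50 mm
- seat_far (a point): the same for the other socket, nearer the hinge (60 mm from the hinge, 50 mm from the first socket); 101 mm above the table with the cradle down
- latch_tab (a point): centre of the latch's finger tab, an upright steel plate on top of the coupler, 200 mm from the hinge along x: 24 mm along the cradle's x, 10 mm thick along its y, 46 mm tall; centre 93 mm, top 116 mm above the table; slide plate 23 mm under its centre, free space on both sides. Gripped, it both draws the latch and carries the cradle up
- latch (a joint): travel of the latch, m: 0 shut, up to 0.014; grows as the tab is pulled towards the cradle's +y (robot's left, where the spring and its bracket stick out), against a spring of about 4 N at first, 8 N fully drawn; the bolt clears the ball above about 0.008. Once the coupler is above the ball the latch need not stay drawn
- bottle: amber bottle with a black cap, 60 mm wide, 130 mm tall, beyond the rest block; origin under its centre; leave alone
- jar: small amber jar with a white lid, 44 mm wide, 55 mm tall, to the left of the cradle; leave alone
- blotters: steel stand on a 80 mm disc with three white paper strips fanned at the top, about 240 mm tall, to the left of the cradle and farther out; leave alone
- tube_short: the short tube; origin at the centre of its foot
- stand: fixed dark wooden board, 300 x 140 x 15 mm, that carries the cradle: ball stud near its front end, hinge cheeks at its rear; origin under its centre, x axis from front (ball) to rear (hinge)

How it is judged:
By the outcome, as a careful person would: the job done as asked, in the order asked, and still so for the second after the job is handed in, while the arm keeps its last pose, push and grip.
It also fails if it takes over 72 s, if anything falls off the work surface, if the arm or the gripper's body presses on something with over 40 N, if the wrist force passes 120 N, or if a joint passes its speed limit or range.

## Robot

A 7-joint arm with a two-finger parallel gripper is mounted at the origin on the work surface. World frame = base frame: x ahead of the robot, y to its left, z up, the work surface at z = 0. Lengths are in m, angles in degrees, forces in N, time in s.
With the tool pointing down it reaches from about 0.425 to 0.875 m from the base axis. Payload 4.7 kg.
Tool frame: the origin (TCP) lies on the centre line of the jaws, within the pads' length; the fingertips stand 11 mm ahead of it and the grasp point (between the pads) lies 8 mm behind it; z points along the fingers, y is the direction in which the jaws open and shut (so a half turn about z gives the same grasp; the last joint's range is limited). The gripper opens to 87 mm and grips with 3 to 60 N. Pads are 19 mm wide; open, the fingers measure 117 mm over their backs; the gripper's body (75 mm by 190 mm) begins 51 mm behind the grasp point.
Start: joints at [-67.661, 18.392, -4.016, 83.108, 1.295, 78.541, -3.26], TCP at [0.239, 0.605, 0.234] pointing down, gripper open.
Joint ranges: [-163.93, 163.93], [-17.29, 119.83], [-79.2, 71.16], [3.27, 140.29], [-89.18, 269.18], [5.43, 117.66], [-154.24, 154.24]. Speed limits (degrees/s): [147.25, 147.25, 180, 180, 180, 180, 180].

## Interface

Orientations are given as [roll, pitch, yaw] about the fixed x, y, z axes, in that order (R = Rz(yaw) Ry(pitch) Rx(roll)).
In Python, from cell import env gives the robot as it stands.
- The arm moves only by the tool servo_tool, never from a script. Its argument "moves" is text: rows parted by semicolons, each of 7 numbers parted by spaces: the shift along the tool's x, y, z as a fraction of full scale, then the turn, a rotation vector about the tool's x, y, z as a fraction of full scale, then the gripper's target within -1 to 1 (shut at 1, half-way at 0, fully open at -1). A call has 1 to 20 rows; each row shifts and turns the pose as measured when the row begins, along the tool's axes as they then stand; what a row does not reach is not made up. Full scale, the value 1, is 1000 mm for a shift and 0.5 rad for a turn. A row lasts 1/12 s, in which the tool goes at most 41.7 mm and 7.16 degrees, less where a joint would pass 70% of its speed; a pose out of reach is approached as far as the arm can. A call with a number of a shift or a turn outside -1 to 1 is refused whole. A call with a gripper value outside its range is refused whole. The fingers move at their own pace and stop on an object; "squeeze" is the grip in N (left out, the last holds). Time passes only in rows, so rows that do not move let the fingers close. It gives the time, the measured TCP pose, the force and the opening at its end, in the units of the state.
- env.get_obs(): the state, without advancing time (a new reading comes with each control period).
- env.read_camera(name): name is "side" or "top" or "wrist"; returns a dict with "img" (420x560x3 uint8, red, green, blue), "range_z" (420x560 float32, m along the optical axis (not along the pixel's ray), 0 where there is no reading), "mtx" (3x3 intrinsics, pixels), "k1" (the pictures are not rectified: a ray, as slopes to the right and down, at radius r is drawn at 1 + k1 r^2 times it, then the intrinsics apply), "T" (4x4, takes a point from camera to world coordinates); the wrist camera has in their place "hand_eye" (4x4, takes a point from camera to tool coordinates, whose origin is the TCP and whose axes are the flange's). Camera axes: x right, y up, looking along -z (the intrinsics and any distortion apply to the point x, -y, -z); pixel columns grow to the right and rows downward; lengths in m; the calibration is good to about 2 mm. A picture is of the moment at which its call begins: read the wrist's pose just before it.
- env.sign_off(): hands the job in, once; it reports no verdict.
The state is a dict: "time_s": time; "qpos": joint angles; "joint_velocities": joint speeds; "effort": joint torques, N m; "tool_pos": TCP position; "tool_rot": TCP orientation; "force": force on the tool from outside, world axes, zero at the start; "wrist_torque": the same for the moment, N m; "grip_width": finger opening in m.
Only numpy, scipy, OpenCV 4.12 (cv2) and the standard library are available. Lean on these libraries where they do the work, as an engineer would, in place of code of your own. Each camera call takes 0.05 s, during which the arm holds its last target.

## Working session

There is one attempt and no reset: what is moved stays moved. The work goes in short steps, Python scripts to look and compute and a tool call to move; the robot and the scene stay as the last step left them, time stands still between calls to the robot, and variables do not carry over. Pictures are saved under pics/ and viewed, and the job is handed in when it is done.

Besides the shell and the picture viewer there is one more tool, called after "Call:" as a command line: name --argument value ..., lists and objects as JSON in quotes. servo_tool: Moves the arm, as the interface text tells. Its arguments: {"type":"object","properties":{"moves":{"type":"string"},"squeeze":{"type":"number"}},"required":["moves"]}

```bash
mkdir -p pics; ls; python3 - <<'E'
from cell import env
import cv2
o=env.get_obs();print(o)
for n in ("side","top","wrist"):
    c=env.read_camera(n); cv2.imwrite(f"pics/{n}0.png",c["img"][:,:,::-1])
    print(n,c["mtx"],c["k1"],c.get("T",c.get("hand_eye")))
E
```

```text
pics
{'time_s': 0.0, 'qpos': array([-67.66093914,  18.43940053,  -4.01571046,  83.17511063,
         1.29481459,  78.5409857 ,  -3.26166302]), 'joint_velocities': array([ 0.06750072,  0.02947464, -0.03271211,  0.00709785,  0.08160903,
        0.01648468,  0.01890981]), 'effort': array([-3.28357073e-04, -4.91296971e+01, -4.04204344e-01, -3.12537789e+01,
       -6.39297324e-02,  4.38735075e-02,  1.73681069e-04]), 'tool_pos': array([0.23840182, 0.60412511, 0.23245583]), 'tool_rot': array([-1.79889738e+02,  5.54592827e-03,  1.58469169e+02]), 'force': array([-0.66177287, -0.57688167,  0.66373175]), 'wrist_torque': array([ 0.01762971, -0.07006774,  0.03454724]), 'grip_width': 0.08695811167374214}
side [[400.11923073   0.         278.66831876]
 [  0.         400.11923073 206.14048017]
 [  0.           0.           1.        ]] -0.051612524502139795 [[ 0.99191495  0.06149814 -0.11100772  0.48559658]
 [-0.12658034  0.54193224 -0.83083504 -0.70542335]
 [ 0.00906385  0.83816909  0.54533514  0.57656299]
 [ 0.          0.          0.          1.        ]]
top [[534.65598924   0.         270.50358215]
 [  0.         534.65598924 207.27000652]
 [  0.           0.           1.        ]] 0.05222847087397649 [[-0.00863866  0.98095045 -0.19406596  0.39237457]
 [-0.99992905 -0.00688226  0.00972293  0.03512573]
 [ 0.0082021   0.19413618  0.9809403   1.1991518 ]
 [ 0.          0.          0.          1.        ]]
wrist [[306.70225194   0.         281.77884143]
 [  0.         306.70225194 206.98585658]
 [  0.           0.           1.        ]] -0.053270727232934585 [[-5.55661220e-05  9.63836208e-01  2.66495330e-01  7.40501057e-02]
 [ 9.99999979e-01  5.80945545e-07  2.06405810e-04  5.61785329e-04]
 [ 1.98786574e-04  2.66495336e-01 -9.63836188e-01 -1.50784326e-01]
 [ 0.00000000e+00  0.00000000e+00  0.00000000e+00  1.00000000e+00]]
```

View pics/side0.png

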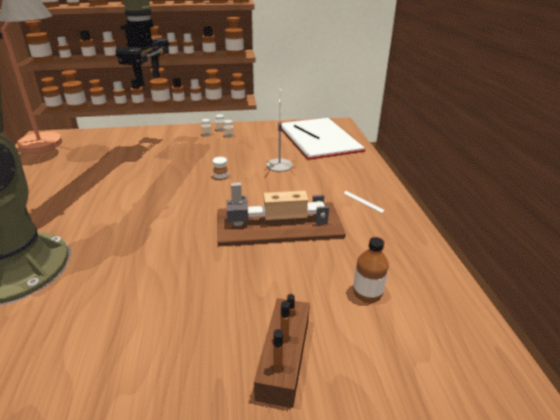

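View pics/top0.png

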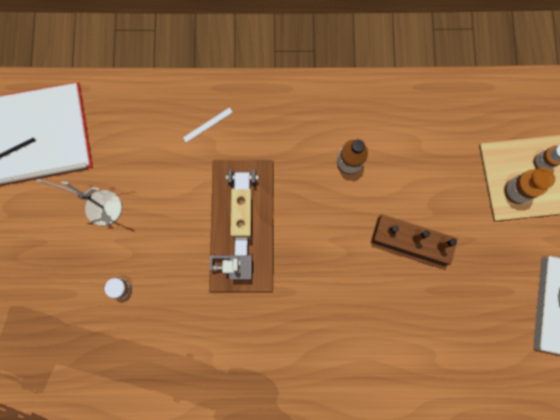

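View pics/wrist0.png

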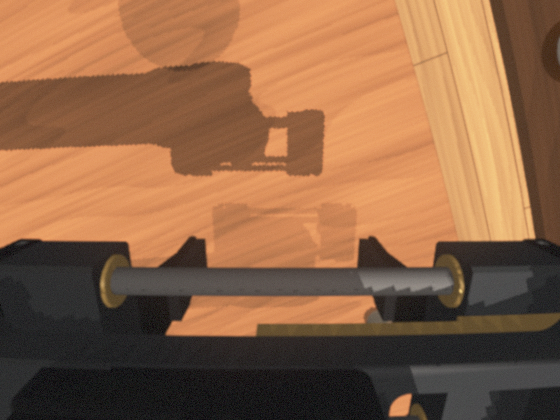

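The side view shows the short tube at the far end of the rest block (291,300) and the tall ones at (285,320) and (278,350). In the top view the tubes sit at about (393,230), (424,235) and (450,243), the sockets at (241,200) and (240,223), and the coupler at (240,267). I'll enlarge crops next.

```bash
cat > h.py <<'E'
from cell import env
import numpy as np, cv2
from scipy.spatial.transform import Rotation as R
def Rt(rpy): return R.from_euler('xyz',rpy,degrees=True).as_matrix()
def getT(c):
    if 'T' in c: return c['T']
    o=c['obs']; T=np.eye(4); T[:3,:3]=Rt(o['tool_rot']); T[:3,3]=o['tool_pos']
    return T@c['hand_eye']
def cam(n):
    o=env.get_obs(); c=env.read_camera(n); c['obs']=o; return c
def ray(c,u,v):
    m=c['mtx']; d=np.array([(u-m[0,2])/m[0,0],(v-m[1,2])/m[1,1]]); s=d.copy()
    for _ in range(20): s=d/(1+c['k1']*(s@s))
    return np.array([s[0],-s[1],-1.])
def atz(c,u,v,z):
    T=getT(c); d=T[:3,:3]@ray(c,u,v); p=T[:3,3]; return p+d*(z-p[2])/d[2]
def atdepth(c,u,v):
    T=getT(c); r=c['range_z'][int(round(v)),int(round(u))]; return T[:3,:3]@(ray(c,u,v)*r)+T[:3,3]
def proj(c,P):
    T=getT(c); q=T[:3,:3].T@(np.array(P)-T[:3,3]); s=np.array([q[0]/-q[2],-q[1]/-q[2]]); s=s*(1+c['k1']*(s@s))
    m=c['mtx']; return np.array([s[0]*m[0,0]+m[0,2],s[1]*m[1,1]+m[1,2]])
def crop(c,u0,v0,u1,v1,k,name):
    im=c['img'][v0:v1,u0:u1,::-1]; im=cv2.resize(im,None,fx=k,fy=k,interpolation=cv2.INTER_CUBIC); cv2.imwrite('pics/'+name,im)
E
python3 - <<'E'
from h import *
c=cam('top'); crop(c,200,150,290,300,4,'t1.png'); crop(c,360,205,470,275,7,'t2.png')
s=cam('side'); crop(s,210,170,350,250,5,'s1.png'); crop(s,240,280,330,405,4,'s2.png')
np.savez('c0.npz',**{k+'_'+n:c_[k] for n,c_ in (('t',c),('s',s)) for k in ('img','range_z','mtx','k1','T')})
E
```

```text
(no output)
```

View pics/t1.png

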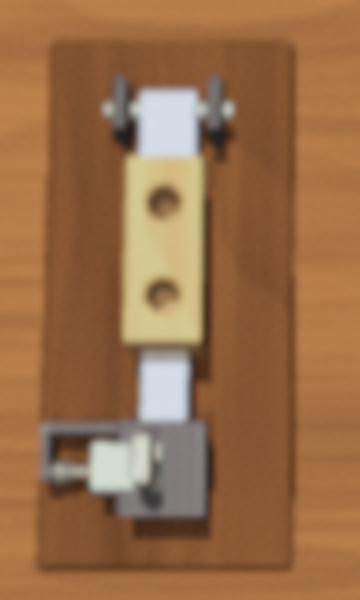

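View pics/t2.png

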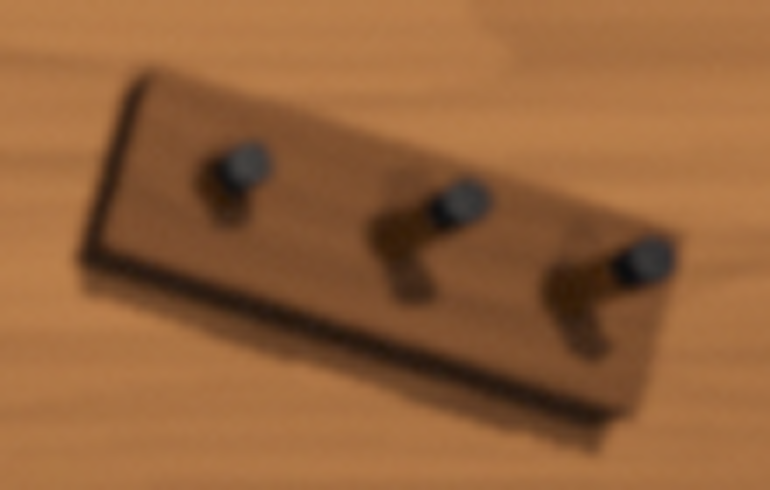

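View pics/s1.png

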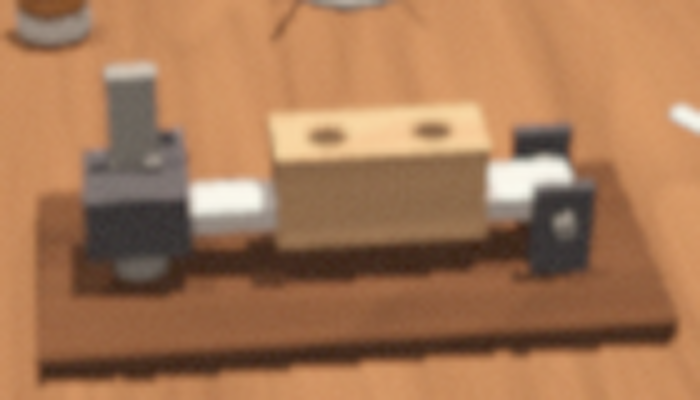

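View pics/s2.png

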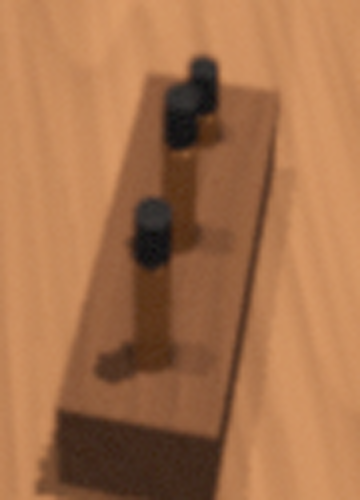

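```bash
python3 - <<'E'
from h import *
d=np.load('c0.npz')
t={k:d[k+'_t'] for k in('img','range_z','mtx','k1','T')}; s={k:d[k+'_s'] for k in('img','range_z','mtx','k1','T')}
def pr(n,p): print(n,np.round(p,4))
h=-.4
for n,c,u,v,z in [('short t',t,395.1,228.3,.09),('A t',t,426.1,233.9,.13),('B t',t,452.7,242.3,.13),('A s',s,286,303,.13),('B s',s,278.2,331.5,.13),
 ('far t',t,241.2,200.2,.083),('near t',t,240.7,223.5,.083),('far s',s,296.8,196.2,.083),('near s',s,275.4,197.2,.083),
 ('tabtop t',t,200+142/4,150+452/4,.116),('tabtop s',s,210+131/5,170+70/5,.116),
 ('blk tl',t,200+126/4,150+155/4,.083),('blk tr',t,200+203/4,150+155/4,.083),('blk bl',t,200+122/4,150+343/4,.083),('blk br',t,200+202/4,150+345/4,.083)]:
    pr(n,atz(c,u+h,v+h,z))
E
```

```text
short t [ 0.5659 -0.2359  0.09  ]
A t [ 0.5478 -0.2877  0.13  ]
B t [ 0.5305 -0.3396  0.13  ]
A s [ 0.5533 -0.2889  0.13  ]
B s [ 0.5351 -0.3403  0.13  ]
far t [0.6299 0.0873 0.083 ]
near t [0.5795 0.0882 0.083 ]
far s [0.6333 0.0862 0.083 ]
near s [0.5826 0.0874 0.083 ]
tabtop t [0.4932 0.0969 0.116 ]
tabtop s [0.4931 0.1021 0.116 ]
blk tl [0.6551 0.1081 0.083 ]
blk tr [0.6548 0.0669 0.083 ]
blk bl [0.5536 0.1096 0.083 ]
blk br [0.5522 0.0675 0.083 ]
```

```bash
cat >> h.py <<'E'
def plan(goal,rpy,pos=None,rot=None,step=.038,tstep=.24,grip=-1,dec=3):
    o=env.get_obs(); p=np.array(o['tool_pos'] if pos is None else pos); M=Rt(o['tool_rot'] if rot is None else rot)
    G=Rt(rpy); goal=np.array(goal)
    rv=R.from_matrix(M.T@G).as_rotvec(); L=np.linalg.norm(goal-p); n=int(max(np.ceil(L/step),np.ceil(np.linalg.norm(rv)/.5/tstep),1))
    rows=[]
    for i in range(n):
        k=n-i; rv=R.from_matrix(M.T@G).as_rotvec()/k; d=M.T@(goal-p)/k
        f=np.round(np.r_[d,rv/.5],dec)
        rows.append(' '.join('%g'%(x+0.) for x in f)+' %g'%grip)
        p=p+M@f[:3]; M=M@R.from_rotvec(f[3:]*.5).as_matrix()
    print(n,'; '.join(rows)); print('end',np.round(p,4),np.round(R.from_matrix(M).as_euler('xyz',degrees=True),2))
    return p,R.from_matrix(M).as_euler('xyz',degrees=True)
E
python3 - <<'E'
from h import *
p,r=plan([.50,.15,.27],[180,0,110])
plan([.53,-.28,.28],[180,0,71],p,r)
E
```

```text
14 -0.029 -0.023 -0.003 0 0 0.121 -1; -0.031 -0.022 -0.003 0 0 0.121 -1; -0.032 -0.02 -0.003 0 0 0.121 -1; -0.033 -0.018 -0.003 0 0 0.121 -1; -0.034 -0.016 -0.002 0 0 0.121 -1; -0.035 -0.013 -0.003 0 0 0.121 -1; -0.036 -0.011 -0.002 0 0 0.121 -1; -0.036 -0.009 -0.003 0 0 0.121 -1; -0.037 -0.007 -0.002 0 0 0.121 -1; -0.037 -0.005 -0.003 0 0 0.121 -1; -0.037 -0.003 -0.002 0 0 0.12 -1; -0.037 0 -0.003 0 0 0.121 -1; -0.038 0.002 -0.002 -0.001 0.001 0.12 -1; -0.037 0.004 -0.003 0 0 0.121 -1
end [0.4998 0.1498 0.2703] [-1.7999e+02  1.0000e-02  1.1000e+02]
12 -0.035 -0.01 -0.001 0 0 0.113 -1; -0.035 -0.008 -0.001 0 0 0.113 -1; -0.035 -0.006 -0.001 0 0 0.114 -1; -0.036 -0.004 -0.001 0 0 0.113 -1; -0.036 -0.002 -0.001 0 0 0.114 -1; -0.036 0 -0.001 0 0 0.113 -1; -0.036 0.002 -0.001 0 0 0.114 -1; -0.035 0.004 -0.001 0 0 0.113 -1; -0.035 0.006 0 0 0 0.114 -1; -0.035 0.009 -0.001 0 0 0.113 -1; -0.034 0.01 0 0 0 0.114 -1; -0.034 0.013 -0.001 0 0 0.113 -1
end [ 0.5303 -0.28    0.2804] [1.800e+02 1.000e-02 7.101e+01]
```

Call:
servo_tool --moves "-0.03 -0.023 -0.003 0 0 0.12 -1; -0.03 -0.022 -0.003 0 0 0.12 -1; -0.032 -0.02 -0.003 0 0 0.12 -1; -0.033 -0.018 -0.003 0 0 0.12 -1; -0.034 -0.016 -0.003 0 0 0.12 -1; -0.035 -0.013 -0.003 0 0 0.12 -1; -0.036 -0.011 -0.003 0 0 0.12 -1; -0.036 -0.009 -0.003 0 0 0.12 -1; -0.037 -0.007 -0.003 0 0 0.12 -1; -0.037 -0.005 -0.003 0 0 0.12 -1; -0.037 -0.003 -0.003 0 0 0.12 -1; -0.037 0 -0.003 0 0 0.12 -1; -0.038 0.002 -0.003 0 0 0.12 -1; -0.037 0.004 -0.003 0 0 0.12 -1"

```text
time_s: 1.42
tool_pos: [0.4983, 0.1356, 0.2718]
tool_rot: [-179.8, -0.3, 109.2]
force: [0.9, -0.4, -0.4]
grip_width: 0.0871
```

Call:
servo_tool --moves "-0.035 -0.01 0 0 0 0.11 -1; -0.035 -0.008 0 0 0 0.11 -1; -0.035 -0.006 0 0 0 0.11 -1; -0.036 -0.004 0 0 0 0.11 -1; -0.036 -0.002 0 0 0 0.11 -1; -0.036 0 0 0 0 0.11 -1; -0.036 0.002 0 0 0 0.11 -1; -0.035 0.004 0 0 0 0.11 -1; -0.035 0.006 0 0 0 0.11 -1; -0.035 0.009 0 0 0 0.11 -1; -0.034 0.01 0 0 0 0.11 -1; -0.02 0.01 0 0 0 0.11 -1; 0 0 0 0 0 0 -1"

```text
time_s: 2.5
tool_pos: [0.5188, -0.3105, 0.2728]
tool_rot: [179.8, -0.1, 68.7]
force: [-1.1, -0.1, 0.3]
grip_width: 0.0871
```

```bash
python3 - <<'E'
from h import *
c=cam('wrist'); print(c['obs']['tool_pos'],c['obs']['tool_rot'],c['obs']['qpos']); cv2.imwrite('pics/w1.png',c['img'][:,:,::-1])
np.savez('w1.npz',**{k:c[k] for k in('img','range_z','mtx','k1','hand_eye')},tp=c['obs']['tool_pos'],tr=c['obs']['tool_rot'])
E
```

```text
[ 0.51881233 -0.31046058  0.27281944] [ 1.79820086e+02 -6.00327704e-02  6.87103500e+01] [ -9.8234508   14.61789897  46.33932512  88.18000154 -10.73897892
  81.59782083  15.8415823 ]
```

View pics/w1.png

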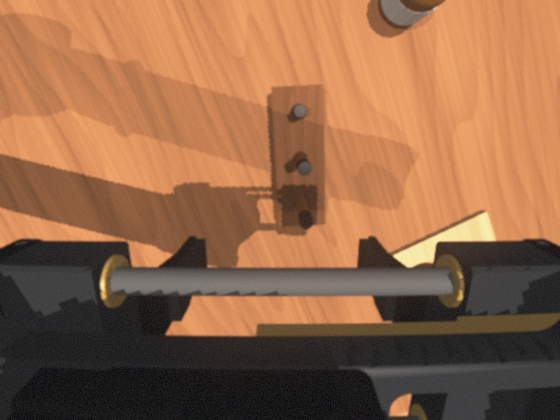

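```bash
python3 - <<'E'
from h import *
d=np.load('w1.npz'); c={k:d[k] for k in('img','range_z','mtx','k1','hand_eye')}; c['obs']=dict(tool_pos=d['tp'],tool_rot=d['tr'])
crop(c,260,90,340,235,4,'w1c.png')
E
```

```text
(no output)
```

View pics/w1c.png

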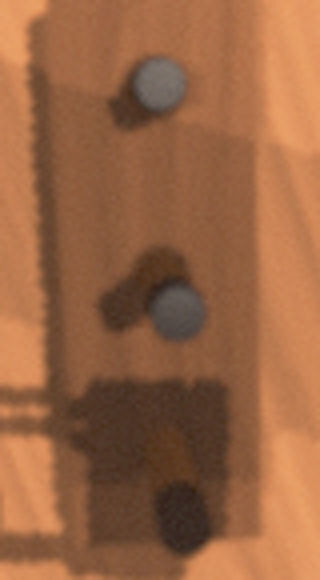

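```bash
cat >> h.py <<'E'
def load(f):
    d=np.load(f); c={k:d[k] for k in('img','range_z','mtx','k1','hand_eye')}; c['obs']=dict(tool_pos=d['tp'],tool_rot=d['tr']); return c
def shot(f):
    c=cam('wrist'); np.savez(f+'.npz',**{k:c[k] for k in('img','range_z','mtx','k1','hand_eye')},tp=c['obs']['tool_pos'],tr=c['obs']['tool_rot']); cv2.imwrite('pics/'+f+'.png',c['img'][:,:,::-1]); return c
E
python3 - <<'E'
from h import *
c=load('w1.npz')
for u,v,z in ((300,111,.09),(304.75,167.5,.13),(306.2,222.5,.13)): print(atz(c,u-.4,v-.4,z))
plan([.551,-.2885,.16],[180,0,71])
E
```

```text
[ 0.56671021 -0.23715087  0.09      ]
[ 0.54993755 -0.28820627  0.13      ]
[ 0.53213553 -0.34084659  0.13      ]
4 0.008 0.006 0.028 0.001 -0.001 -0.019 -1; 0.007 0.006 0.028 0.001 -0.001 -0.019 -1; 0.008 0.005 0.028 0.001 -0.001 -0.018 -1; 0.007 0.006 0.029 0.001 -0.001 -0.019 -1
end [ 0.5509 -0.2886  0.1599] [ 1.7999e+02 -1.0000e-02  7.1010e+01]
```

Call:
servo_tool --moves "0.007 0.006 0.028 0 0 -0.02 -1; 0.007 0.006 0.028 0 0 -0.02 -1; 0.007 0.005 0.028 0 0 -0.02 -1; 0.007 0.005 0.02 0 0 -0.02 -1; 0 0 0 0 0 0 -1"

```text
time_s: 2.97
tool_pos: [0.5526, -0.2845, 0.1673]
tool_rot: [179.6, -0.4, 71.7]
force: [0.8, 0.9, -0.9]
grip_width: 0.0867
```

```bash
python3 - <<'E'
from h import *
plan([.55,-.2882,.092],[180,0,71.3],step=.02)
c=shot('w2')
for P in ([.55,-.2882,.13],): print(proj(c,P))
E
```

```text
4 -0.001 0 0.019 0.003 -0.004 0.003 -1; -0.001 -0.001 0.019 0.003 -0.004 0.003 -1; -0.001 0 0.019 0.003 -0.003 0.003 -1; -0.002 -0.001 0.018 0.004 -0.004 0.004 -1
end [ 0.5495 -0.2883  0.0922] [-179.99    0.     71.3 ]
[281.33009885 245.06400556]
```

View pics/w2.png

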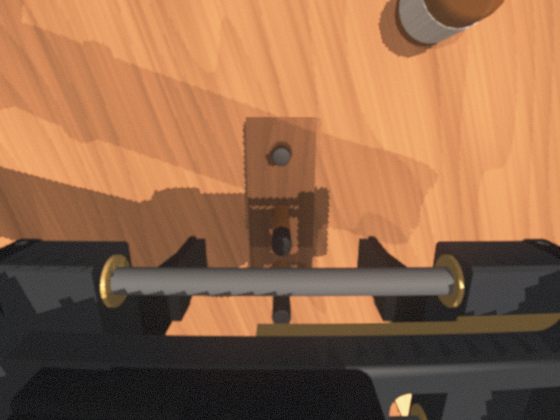

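Call:
servo_tool --moves "-0.001 0 0.019 0.003 -0.004 0 -1; -0.001 -0.001 0.019 0.003 -0.004 0 -1; -0.001 0 0.019 0.003 -0.003 0 -1; -0.002 -0.001 0.015 0.003 -0.004 0 -1; 0 0 0 0 0 0 -1"

```text
time_s: 3.43
tool_pos: [0.5537, -0.288, 0.1043]
tool_rot: [179.3, -0.1, 72.0]
force: [-0.6, 0.0, 0.5]
grip_width: 0.0869
```

```bash
python3 - <<'E'
from h import *
plan([.55,-.2882,.092],[180,0,71.3],step=.02)
print(env.get_obs()['tool_rot'])
E
```

```text
1 -0.001 -0.004 0.012 0.025 -0.003 0.025 -1
end [ 0.5498 -0.2878  0.0922] [1.7999e+02 1.0000e-02 7.1290e+01]
[ 1.79274739e+02 -7.62969130e-02  7.20106406e+01]
```

Call:
servo_tool --moves "-0.001 -0.004 0.012 0.025 -0.003 0.025 -1; 0 0 0 0 0 0 -1"

```text
time_s: 3.6
tool_pos: [0.5508, -0.2876, 0.0948]
tool_rot: [179.8, -0.0, 71.3]
force: [0.3, 1.1, -1.3]
grip_width: 0.0868
```

```bash
python3 - <<'E'
from h import *
plan([.55,-.2882,.092],[180,0,71.3],step=.02)
print(env.get_obs()['tool_rot'],env.get_obs()['tool_pos'])
E
```

```text
1 -0.001 -0.001 0.003 0.005 -0.002 0 -1
end [ 0.5495 -0.2882  0.0918] [1.7999e+02 1.0000e-02 7.1290e+01]
[ 1.79843518e+02 -4.54713553e-02  7.12860218e+01] [ 0.55075328 -0.28761257  0.09480939]
```

Call:
servo_tool --moves "-0.001 -0.001 0.003 0.005 -0.002 0 -1; 0 0 0 0 0 0 1; 0 0 0 0 0 0 1; 0 0 0 0 0 0 1; 0 0 0 0 0 0 1; 0 0 0 0 0 0 1; 0 0 0 0 0 0 1" --squeeze 20

```text
time_s: 4.18
tool_pos: [0.5521, -0.2896, 0.0968]
tool_rot: [179.6, 0.0, 71.3]
force: [0.1, -0.3, 1.1]
grip_width: 0.0547
```

Call:
servo_tool --moves "0 -0.002 0.004 0.01 0 0 1; 0 0 0.001 0 0 0 1; 0 0 0 0 0 0 1; 0 0 0 0 0 0 1; 0 0 0 0 0 0 1; 0 0 0 0 0 0 1; 0 0 0 0 0 0 1; 0 0 0 0 0 0 1; 0 0 0 0 0 0 1; 0 0 0 0 0 0 1"

```text
time_s: 5.02
tool_pos: [0.5499, -0.2888, 0.091]
tool_rot: [179.9, 0.0, 71.3]
force: [-0.3, 0.6, -0.0]
grip_width: 0.0134
```

```bash
python3 - <<'E'
from h import *
for i in range(1):
  o=env.get_obs(); print(o['tool_rot'],o['tool_pos'],o['qpos'],o['force'],o['wrist_torque'])
E
```

```text
[1.79910810e+02 6.91594346e-03 7.12994512e+01] [ 0.54992627 -0.28883438  0.09099324] [ -7.8512517   25.12472788  41.60038863  98.17949203 -18.35549817
  63.61291888  20.60459532] [-0.29798515  0.55836805 -0.04182177] [-0.12803052  0.06882156 -0.03235534]
```

```bash
python3 - <<'E'
from h import *
plan([.55,-.2888,.14],[180,0,71.3],step=.02,grip=1)
p,r=plan([.55,-.2888,.31],[180,0,71.3],pos=[.55,-.2888,.14],rot=[180,0,71.3],step=.038,grip=1)
plan([.64,.087,.30],[180,0,180],p,r,step=.03,grip=1)
E
```

```text
3 0 0 -0.016 0.001 0 0 1; 0 0 -0.017 0.001 0 0 1; 0 0 -0.016 0.001 0 0 1
end [ 0.5499 -0.2888  0.14  ] [1.80e+02 1.00e-02 7.13e+01]
5 0 0 -0.034 0 0 0 1; 0 0 -0.034 0 0 0 1; 0 0 -0.034 0 0 0 1; 0 0 -0.034 0 0 0 1; 0 0 -0.034 0 0 0 1
end [ 0.55   -0.2888  0.31  ] [180.    0.   71.3]
16 0.024 -0.002 0.001 0 0 -0.237 1; 0.024 0.001 0.001 0 0 -0.237 1; 0.024 0.003 0.001 0 0 -0.237 1; 0.023 0.006 0.001 0 0 -0.237 1; 0.022 0.009 0.001 0 0 -0.237 1; 0.021 0.012 0 0 0 -0.237 1; 0.02 0.014 0.001 0 0 -0.237 1; 0.018 0.016 0 0 0 -0.237 1; 0.016 0.018 0.001 0 0 -0.237 1; 0.014 0.02 0 0 0 -0.237 1; 0.011 0.022 0.001 0 0 -0.237 1; 0.008 0.023 0 0 0 -0.237 1; 0.006 0.023 0.001 0 0 -0.238 1; 0.003 0.024 0 0 0 -0.237 1; 0 0.024 0.001 0 0 -0.238 1; -0.003 0.024 0 0 0 -0.237 1
end [0.6399 0.0867 0.3   ] [-180.      0.    179.99]
```

Call:
servo_tool --moves "0 0 -0.016 0 0 0 1; 0 0 -0.017 0 0 0 1; 0 0 -0.017 0 0 0 1; 0 0 -0.034 0 0 0 1; 0 0 -0.034 0 0 0 1; 0 0 -0.034 0 0 0 1; 0 0 -0.034 0 0 0 1; 0 0 -0.03 0 0 0 1; 0 0 0 0 0 0 1"

```text
time_s: 5.77
tool_pos: [0.5491, -0.2881, 0.3141]
tool_rot: [179.9, 0.1, 71.3]
force: [0.9, -0.8, 0.3]
grip_width: 0.0137
```

```bash
python3 - <<'E'
from h import *
o=env.get_obs(); print(o['tool_rot'],o['tool_pos'],o['qpos'],o['grip_width'])
c=shot('w3')
c=cam('side'); crop(c,170,150,330,400,3,'s3.png')
plan([.64,.087,.30],[180,0,180],step=.03,grip=1)
E
```

```text
[1.79947095e+02 1.01877346e-01 7.12613313e+01] [ 0.54910045 -0.28805566  0.31407028] [-10.81644887  16.17980642  45.45901759  81.81618646 -11.39008934
  86.66860522  15.40142375] 0.013706900995255792
16 0.024 -0.002 0.001 -0.001 -0.001 -0.237 1; 0.024 0.001 0 -0.001 -0.001 -0.237 1; 0.024 0.004 0.001 -0.001 -0.001 -0.237 1; 0.023 0.006 0 -0.001 0 -0.237 1; 0.022 0.009 0.001 -0.001 0 -0.237 1; 0.021 0.012 0 -0.001 0 -0.237 1; 0.02 0.014 0.001 -0.001 -0.001 -0.237 1; 0.018 0.016 0 -0.001 0 -0.237 1; 0.016 0.018 0.001 0 0 -0.237 1; 0.013 0.02 0 0 -0.001 -0.238 1; 0.011 0.022 0.001 -0.001 -0.001 -0.237 1; 0.008 0.023 0 -0.001 0 -0.238 1; 0.006 0.023 0.001 0 0 -0.237 1; 0.003 0.024 0 -0.001 -0.001 -0.238 1; 0 0.024 0.001 0 0 -0.237 1; -0.004 0.024 0 -0.001 -0.001 -0.238 1
end [0.6403 0.0875 0.3003] [ 1.7999e+02  1.0000e-02 -1.8000e+02]
```

View pics/w3.png

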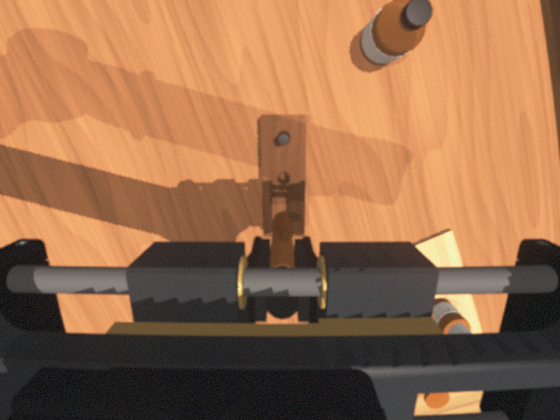

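View pics/s3.png

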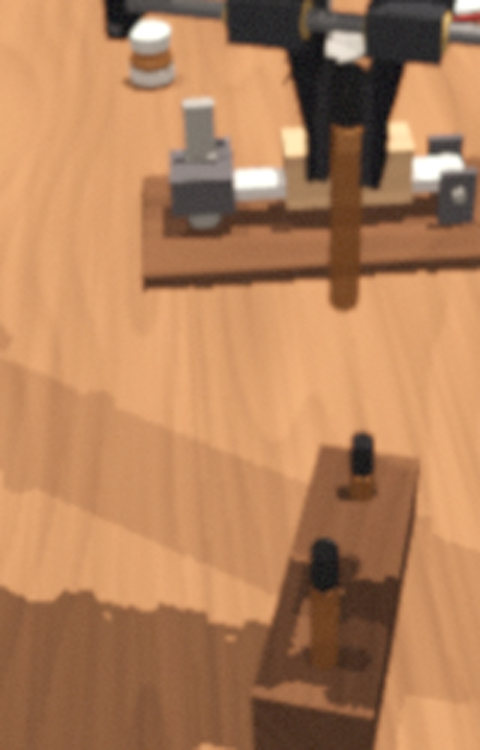

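The tube is held upright and the hole it left is empty. I'll carry it over to the cradle.

Call:
servo_tool --moves "0.024 -0.002 0 0 0 -0.237 1; 0.024 0.001 0 0 0 -0.237 1; 0.024 0.004 0 0 0 -0.237 1; 0.023 0.006 0 0 0 -0.237 1; 0.022 0.009 0 0 0 -0.237 1; 0.021 0.012 0 0 0 -0.237 1; 0.02 0.014 0 0 0 -0.237 1; 0.018 0.016 0 0 0 -0.237 1; 0.016 0.018 0 0 0 -0.237 1; 0.013 0.02 0 0 0 -0.237 1; 0.011 0.022 0 0 0 -0.237 1; 0.008 0.023 0 0 0 -0.237 1; 0.006 0.023 0 0 0 -0.237 1; 0.003 0.024 0 0 0 -0.237 1; 0 0.02 0 0 0 -0.22 1; 0 0.01 0 0 0 -0.2 1; 0 0 0 0 0 0 1"

```text
time_s: 7.28
tool_pos: [0.6074, 0.0926, 0.2687]
tool_rot: [179.7, -3.7, -176.4]
force: [-0.4, 0.6, -0.4]
grip_width: 0.0136
```

```bash
python3 - <<'E'
from h import *
o=env.get_obs(); print(o['tool_rot'],o['tool_pos'],o['qpos'],o['grip_width'])
c=shot('w4')
E
```

```text
[ 179.72923833   -3.66144473 -176.44249313] [0.60735982 0.09258325 0.26874912] [-26.55602843  16.30770896  19.89809636  82.9247379   -6.007898
  85.37407337  87.00153057] 0.013622767521085823
```

View pics/w4.png

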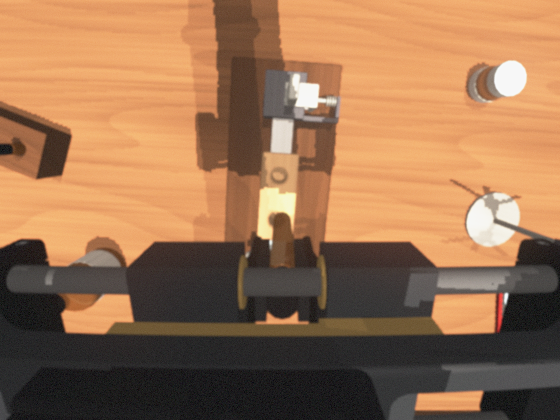

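```bash
python3 - <<'E'
from h import *
c=load('w4.npz'); crop(c,225,55,345,250,4,'w4c.png')
E
```

```text
(no output)
```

View pics/w4c.png

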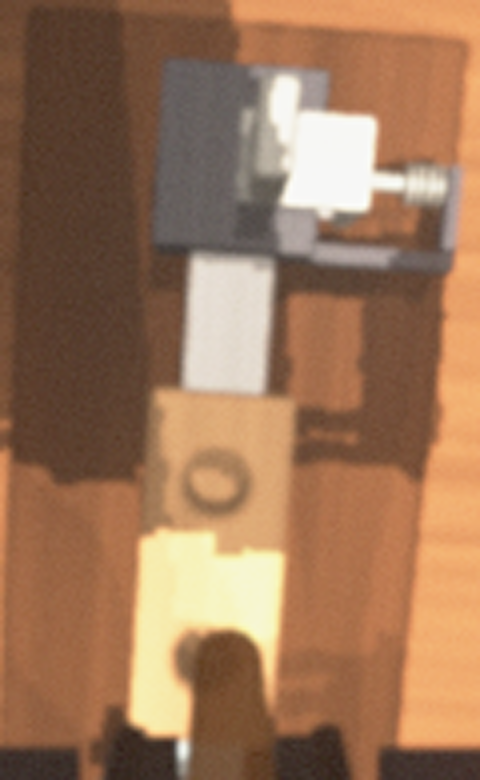

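```bash
python3 - <<'E'
from h import *
c=load('w4.npz')
h=-.4
print('near',atz(c,279+h,175+h,.083)); print('tabtop',atz(c,296+h,82.5+h,.116))
for n,(a,b) in dict(bl=(155,388),br=(297,398),l2=(130,735),r2=(278,660)).items(): print(n,atz(c,225+a/4+h,55+b/4+h,.083))
for n,(a,b) in dict(cl=(165,60),cr=(328,68),cbl=(153,250)).items(): print(n,atz(c,225+a/4+h,55+b/4+h,.068))
E
```

```text
near [0.57799167 0.08904394 0.083     ]
tabtop [0.48542841 0.0999222  0.116     ]
bl [0.55382084 0.07085543 0.083     ]
br [0.55413062 0.10988913 0.083     ]
l2 [0.65333788 0.06854089 0.083     ]
r2 [0.62835224 0.10983852 0.083     ]
cl [0.46529631 0.06820861 0.068     ]
cr [0.46455717 0.11290907 0.068     ]
cbl [0.5160795  0.06754562 0.068     ]
```

```bash
python3 - <<'E'
from h import *
plan([.6295,.088,.21],[180,0,179.2],step=.02,grip=1)
E
```

```text
4 -0.006 -0.001 0.014 0.001 -0.032 0.035 1; -0.006 -0.001 0.014 0.001 -0.033 0.036 1; -0.006 -0.001 0.015 0 -0.032 0.035 1; -0.007 -0.001 0.014 0.001 -0.033 0.036 1
end [0.6299 0.0882 0.2104] [-180.      0.    179.19]
```

Call:
servo_tool --moves "-0.006 -0.001 0.014 0 -0.032 0.035 1; -0.006 -0.001 0.014 0 -0.032 0.035 1; -0.006 -0.001 0.014 0 -0.032 0.035 1; -0.006 -0.001 0.014 0 -0.033 0.035 1; 0 0 0 0 0 0 1; 0 0 0 0 0 0 1"

```text
time_s: 7.83
tool_pos: [0.6265, 0.0784, 0.2038]
tool_rot: [-179.7, -0.4, 177.5]
force: [0.2, -0.9, 0.4]
grip_width: 0.0134
```

```bash
python3 - <<'E'
from h import *
plan([.6295,.088,.155],[180,0,179.2],step=.02,grip=1)
o=env.get_obs(); print(o['tool_rot'],o['tool_pos'])
E
```

```text
3 -0.001 0.003 0.016 -0.004 -0.004 -0.019 1; -0.001 0.003 0.016 -0.004 -0.004 -0.02 1; -0.001 0.004 0.017 -0.003 -0.005 -0.019 1
end [0.6296 0.0882 0.1547] [-1.800e+02  1.000e-02  1.792e+02]
[-179.67819754   -0.35973608  177.53395716] [0.62648382 0.07843139 0.20379182]
```

Call:
servo_tool --moves "-0.001 0.004 0.01 -0.004 -0.004 -0.019 1; -0.001 0.004 0.01 -0.004 -0.004 -0.019 1; 0 0.001 0.002 0 0 -0.01 1; 0 0 0 0 0 0 1; 0 0 0 0 0 0 1"

```text
time_s: 8.25
tool_pos: [0.6288, 0.086, 0.1808]
tool_rot: [-179.9, -0.1, 178.8]
force: [0.5, -0.1, 0.0]
grip_width: 0.0137
```

```bash
python3 - <<'E'
from h import *
o=env.get_obs(); print(o['tool_rot'],o['tool_pos'])
c=shot('w5'); crop(c,240,100,330,260,4,'w5c.png')
t=cam('top'); crop(t,200,140,290,290,5,'t5.png')
s=cam('side'); crop(s,240,120,330,230,6,'s5.png')
print(proj(s,[.6295,.088,.083]),proj(s,[.6295,.088,.098]))
E
```

```text
[-1.79913040e+02 -1.39399411e-01  1.78773943e+02] [0.6287509  0.08598279 0.18077512]
[294.69708158 195.48887208] [294.89444237 190.0236476 ]
```

View pics/s5.png

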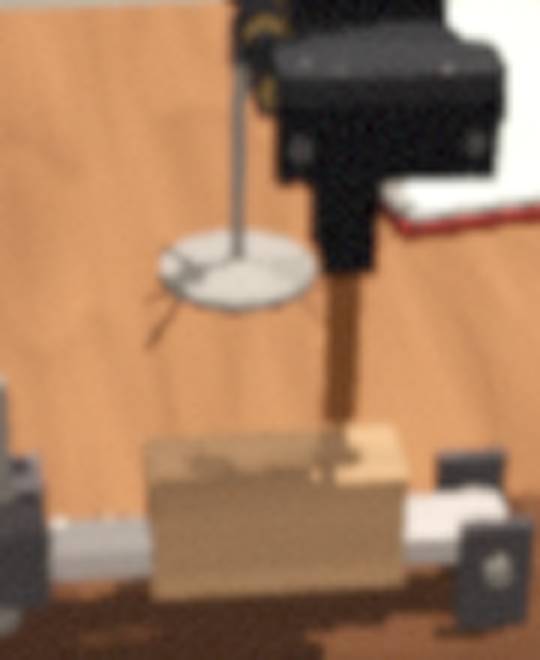

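View pics/w5c.png

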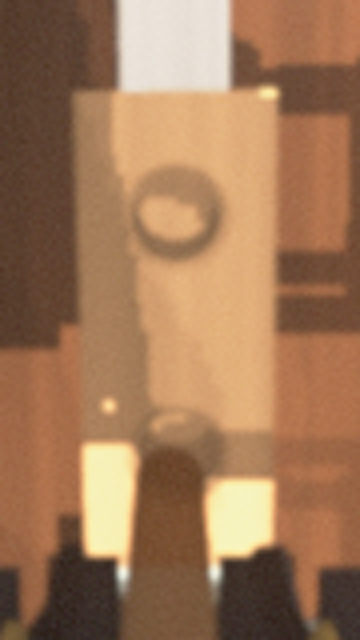

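View pics/t5.png

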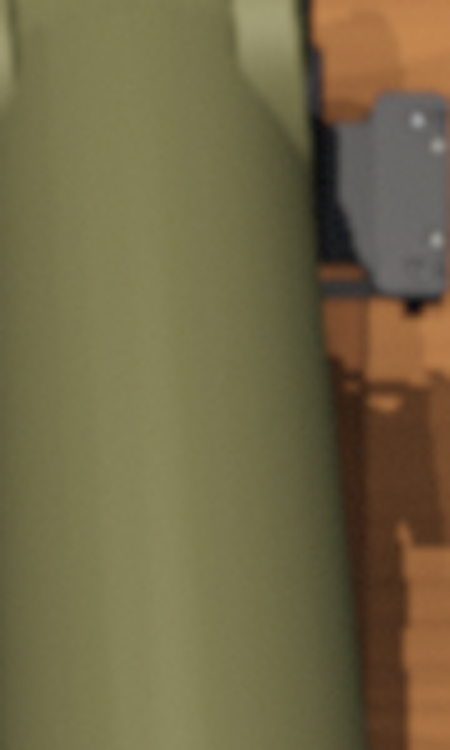

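```bash
python3 - <<'E'
from h import *
c=load('w5.npz'); h=-.4
f=lambda a,b,z: np.round(atz(c,240+a/4+h,100+b/4+h,z),4)
print('near',f(177,212,.083),'far',f(180,446,.083), 'blkfront',f(177,90,.083))
for z in (.094,.098,.102): print('foot edge',z,f(171.5,449,z))
# tube axis as seen: tube line at tool coords
print(c['range_z'][210:240:5,280:288])
for v in (220,230,240):
  print(atdepth(c,283,v))
E
```

```text
near [0.5782 0.0895 0.083 ] far [0.6271 0.0892 0.083 ] blkfront [0.5545 0.09   0.083 ]
foot edge 0.094 [0.6245 0.0874 0.094 ]
foot edge 0.098 [0.6234 0.0874 0.098 ]
foot edge 0.102 [0.6222 0.0875 0.102 ]
[[0.2997343  0.30057403 0.3006337  0.30206975 0.30182153 0.30199727
  0.3023128  0.29972717]
 [0.22995023 0.22794937 0.22826122 0.22949113 0.22950481 0.23036489
  0.23190507 0.23470569]
 [0.217562   0.21695822 0.21575825 0.21863182 0.21881114 0.21924666
  0.21857236 0.22280759]
 [0.2067256  0.20772502 0.2075557  0.20725311 0.20839442 0.20881669
  0.20957264 0.20945363]
 [0.19747385 0.19607556 0.19733743 0.19730355 0.19844373 0.19879936
  0.19811468 0.19924726]
 [0.18956006 0.18910715 0.18981165 0.18811698 0.18886109 0.189974
  0.18935454 0.18924616]]
[0.62206456 0.08782999 0.12331031]
[0.62176745 0.08779425 0.14534236]
[0.62192313 0.0877587  0.16245265]
```

Call:
servo_tool --moves "0 0.001 0.004 0 0 0 1; 0 0.001 0.004 0 0 0.005 1; 0 0 0 0 0 0 1"

```text
time_s: 8.65
tool_pos: [0.6299, 0.0881, 0.174]
tool_rot: [-180.0, 0.0, 178.6]
force: [-0.5, -0.4, 0.3]
grip_width: 0.0135
```

```bash
cat >> h.py <<'E'
def near(f,a=(240,100,330,260)):
    o=env.get_obs(); print(o['tool_rot'],o['tool_pos'],o['force'],o['grip_width'])
    c=shot(f); crop(c,*a,4,f+'c.png')
    for u in (278,283,288):
      P=[atdepth(c,u,v) for v in range(222,242,2)]; print(u,np.round(np.median(P,0),4))
    return c
E
python3 - <<'E'
from h import *
near('w6')
E
```

```text
[-1.79959222e+02  4.96698649e-02  1.78594672e+02] [0.62985501 0.0880765  0.17395775] [-0.4985725  -0.37652507  0.3359875 ] 0.013539262896010321
278 [0.6233 0.0867 0.1396]
283 [0.623  0.0899 0.14  ]
288 [0.6243 0.0932 0.1369]
```

View pics/w6c.png

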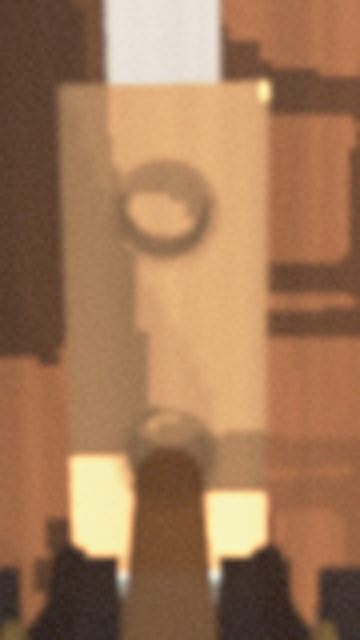

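```bash
python3 - <<'E'
from h import *
c=load('w6.npz'); h=-.4
f=lambda a,b,z: np.round(atz(c,240+a/4+h,100+b/4+h,z),4)
print('near',f(166,208,.083),'top',f(166,160,.083),'bot',f(166,256,.083),'fartop',f(171,407,.083),'far',f(171,450,.083), 'blkfront',f(165,83,.083))
for z in (.088,.092,.096): print('foot edge',z,f(171.5,448,z))
print(c['range_z'].shape, atdepth(c,240+60,100+80), [atdepth(c,240+190/4,100+v/4)[2] for v in (110,130,330,360)])
E
```

```text
near [0.5782 0.0897 0.083 ] top [0.569  0.0899 0.083 ] bot [0.5875 0.0894 0.083 ] fartop [0.6182 0.0897 0.083 ] far [0.6274 0.0894 0.083 ] blkfront [0.5545 0.0901 0.083 ]
foot edge 0.088 [0.6255 0.0896 0.088 ]
foot edge 0.092 [0.6243 0.0896 0.092 ]
foot edge 0.096 [0.6231 0.0896 0.096 ]
(420, 560) [0.60112274 0.10422096 0.08227554] [np.float64(0.08238715424487725), np.float64(0.08351191038637407), np.float64(0.08189427102446512), np.float64(0.08355621863879722)]
```

Call:
servo_tool --moves "0.002 0 0.003 0 0 0.01 1; 0 0 0.002 0 0 0 1; 0 0 0 0 0 0 1"

```text
time_s: 8.95
tool_pos: [0.6279, 0.088, 0.1689]
tool_rot: [-180.0, 0.1, 178.3]
force: [-0.3, -0.0, -0.6]
grip_width: 0.0136
```

```bash
python3 - <<'E'
from h import *
near('w7')
E
```

```text
[-1.79954519e+02  8.24952374e-02  1.78277142e+02] [0.62788126 0.08798242 0.16891691] [-0.28465148 -0.0422815  -0.61151575] 0.013550593061819242
278 [0.6214 0.0867 0.1345]
283 [0.6211 0.0899 0.1347]
288 [0.6226 0.0931 0.1312]
```

View pics/w7c.png

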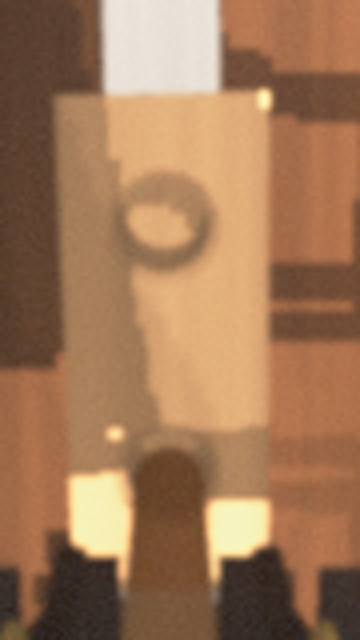

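Call:
servo_tool --moves "0 0 0.005 0 0 -0.01 1; 0 0 0.006 0 0 -0.005 1; 0 0 0.006 0 0 0 1; 0 0 0 0 0 0 1"

```text
time_s: 9.33
tool_pos: [0.628, 0.0879, 0.1506]
tool_rot: [-180.0, 0.1, 178.7]
force: [-0.0, -0.4, 0.5]
grip_width: 0.0137
```

```bash
python3 - <<'E'
from h import *
near('w8')
E
```

```text
[-1.79966430e+02  1.08546112e-01  1.78749954e+02] [0.62801498 0.08791875 0.150592  ] [-0.01154627 -0.43405642  0.48442566] 0.01368114355590975
278 [0.6215 0.0865 0.1158]
283 [0.6214 0.0898 0.1166]
288 [0.6229 0.093  0.1131]
```

View pics/w8c.png

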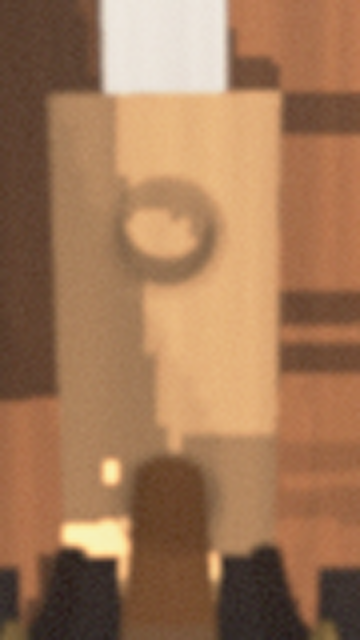

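Call:
servo_tool --moves "0 0 0.006 0 0 0 1; 0 0 0.006 0 0 0 1; 0 0 0.006 0 0 0 1; 0 0 0.006 0 0 0 1; 0 0 0.002 0 0 0 1; 0 0 0 0 0 0 1"

```text
time_s: 9.88
tool_pos: [0.6283, 0.0878, 0.1219]
tool_rot: [-180.0, 0.1, 178.7]
force: [-0.8, -0.8, 3.2]
grip_width: 0.0137
```

```bash
python3 - <<'E'
from h import *
near('w9')
E
```

```text
[-1.79957922e+02  1.14001675e-01  1.78741761e+02] [0.62825015 0.08781681 0.1219109 ] [-0.79510673 -0.75690225  3.21433324] 0.013654398456703304
278 [0.6216 0.0865 0.0873]
283 [0.6213 0.0897 0.0884]
288 [0.6229 0.0929 0.0849]
```

View pics/w9c.png

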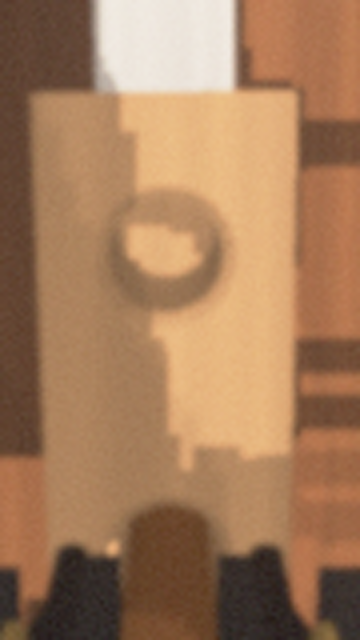

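Call:
servo_tool --moves "0 0 0 0 0 0 -0.2; 0 0 0 0 0 0 -0.2; 0 0 0 0 0 0 -0.2; 0 0 0 0 0 0 -0.2; 0 0 0 0 0 0 -0.2; 0 0 -0.01 0 0 0 -0.2; 0 0 -0.03 0 0 0 -0.2; 0 0 -0.035 0 0 0 -0.2; 0 0 -0.035 0 0 0 -0.2; 0 0 -0.01 0 0 0 -0.2; 0 0 0 0 0 0 -0.2"

```text
time_s: 10.85
tool_pos: [0.6274, 0.0877, 0.2503]
tool_rot: [-179.9, 0.1, 178.7]
force: [0.7, -0.7, 0.3]
grip_width: 0.0523
```

```bash
python3 - <<'E'
from h import *
o=env.get_obs(); print(o['tool_rot'],o['tool_pos'],o['qpos'],o['grip_width'])
c=shot('w10'); s=cam('side'); crop(s,210,110,350,250,4,'s10.png')
d=s['range_z']
E
```

```text
[-1.79940068e+02  1.00618114e-01  1.78723819e+02] [0.62741078 0.0876641  0.25029611] [-27.07322886  16.22034268  20.73766474  85.13165127  -5.6961186
  79.60777881  82.651031  ] 0.05233481062577938
```

View pics/s10.png

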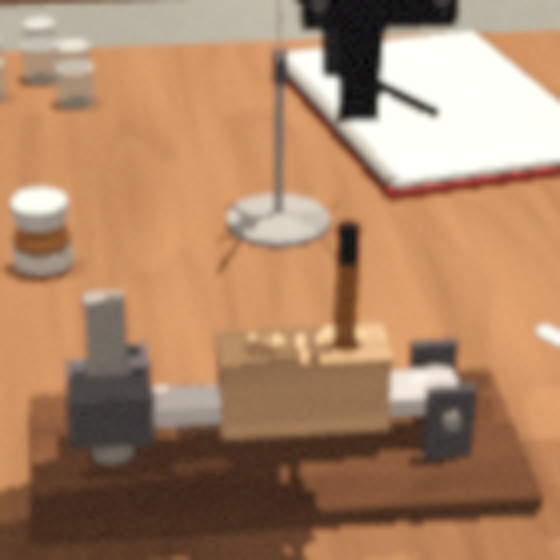

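View pics/w10.png

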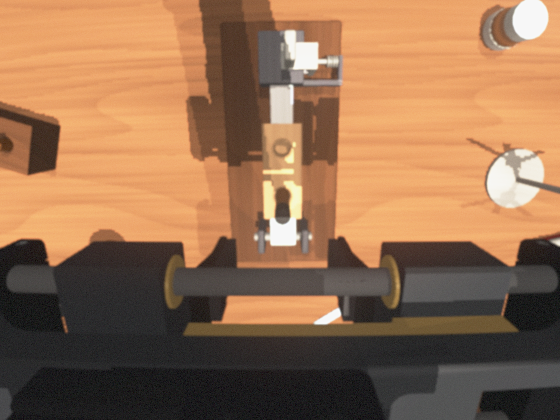

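```bash
python3 - <<'E'
from h import *
plan([.525,-.345,.24],[180,0,71.3],step=.03,grip=-.2)
E
```

```text
16 0.006 -0.027 0.001 0 0 0.234 -0.2; 0.003 -0.028 0.001 0 0 0.234 -0.2; -0.001 -0.028 0 0 0 0.234 -0.2; -0.004 -0.027 0.001 0 0 0.234 -0.2; -0.007 -0.027 0 0 0 0.234 -0.2; -0.01 -0.026 0.001 0 0 0.234 -0.2; -0.013 -0.024 0 0 0 0.235 -0.2; -0.016 -0.023 0.001 0 0 0.234 -0.2; -0.019 -0.021 0 0 0 0.235 -0.2; -0.021 -0.018 0.001 0 0 0.234 -0.2; -0.023 -0.016 0 0 0.001 0.235 -0.2; -0.024 -0.013 0.001 -0.001 0.001 0.234 -0.2; -0.026 -0.01 0 0 0 0.235 -0.2; -0.027 -0.007 0 -0.001 0.001 0.234 -0.2; -0.027 -0.004 0.001 0 0 0.235 -0.2; -0.028 0 0 -0.001 0.001 0.234 -0.2
end [ 0.5253 -0.3454  0.2404] [ 1.7999e+02 -1.0000e-02  7.1310e+01]
```

Call:
servo_tool --moves "0.006 -0.027 0 0 0 0.234 -0.2; 0.003 -0.028 0 0 0 0.234 -0.2; -0.001 -0.028 0 0 0 0.234 -0.2; -0.004 -0.027 0 0 0 0.234 -0.2; -0.007 -0.027 0 0 0 0.234 -0.2; -0.01 -0.026 0 0 0 0.235 -0.2; -0.013 -0.024 0 0 0 0.235 -0.2; -0.016 -0.023 0 0 0 0.234 -0.2; -0.019 -0.021 0 0 0 0.235 -0.2; -0.021 -0.018 0 0 0 0.234 -0.2; -0.023 -0.016 0 0 0 0.234 -0.2; -0.024 -0.013 0 0 0 0.234 -0.2; -0.026 -0.01 0 0 0 0.235 -0.2; -0.027 -0.007 0 0 0 0.234 -0.2; -0.025 -0.004 0 0 0 0.23 -0.2; -0.015 0 0 0 0 0.2 -0.2; 0 0 0 0 0 0 -0.2; 0 0 0 0 0 0 -0.2"

```text
time_s: 12.45
tool_pos: [0.4888, -0.3364, 0.2117]
tool_rot: [-176.7, 0.9, 67.5]
force: [0.8, 0.9, -1.0]
grip_width: 0.0523
```

```bash
python3 - <<'E'
from h import *
o=env.get_obs(); print(o['tool_rot'],o['tool_pos'],o['qpos'],o['grip_width'])
c=shot('w11'); print(proj(c,[.5322,-.3405,.13]))
plan([.532,-.3405,.16],[180,0,71.3],step=.03,grip=-.2)
E
```

```text
[-176.68006289    0.92546316   67.4757556 ] [ 0.48884935 -0.3363754   0.21171415] [ -7.43561308  18.47393836  47.68965078  92.0678633  -11.96385728
  78.49777805  19.26512205] 0.052296795956275274
[343.08747236 201.62769122]
3 0.004 0.015 0.016 -0.039 0.01 -0.044 -0.2; 0.004 0.015 0.017 -0.039 0.009 -0.045 -0.2; 0.004 0.014 0.017 -0.04 0.01 -0.044 -0.2
end [ 0.5321 -0.3406  0.1598] [ 1.7999e+02 -1.0000e-02  7.1290e+01]
```

View pics/w11.png

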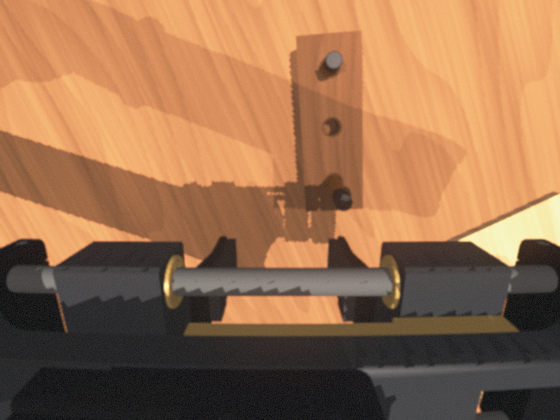

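Call:
servo_tool --moves "0.004 0.015 0.012 -0.04 0.01 -0.044 -0.2; 0.004 0.015 0.012 -0.04 0.01 -0.044 -0.2; 0.004 0.012 0.012 -0.04 0.01 -0.044 -0.2; 0 0 0 0 0 0 -0.2; 0 0 0 0 0 0 -0.2"

```text
time_s: 12.92
tool_pos: [0.5352, -0.3303, 0.1696]
tool_rot: [-179.9, -0.4, 72.6]
force: [-0.3, -0.0, 0.8]
grip_width: 0.0518
```

```bash
python3 - <<'E'
from h import *
o=env.get_obs(); print(o['tool_rot'],o['tool_pos'])
c=shot('w12'); print(proj(c,[.5322,-.3405,.13]))
plan([.532,-.3405,.16],[180,0,71.3],step=.03,grip=-.2)
E
```

```text
[-179.94353698   -0.42149637   72.62440757] [ 0.53515908 -0.33030641  0.16963135]
[283.99442767 252.42504451]
1 -0.011 0 0.009 -0.003 -0.016 0.047 -0.2
end [ 0.532  -0.3401  0.1604] [180.    0.   71.3]
```

View pics/w12.png

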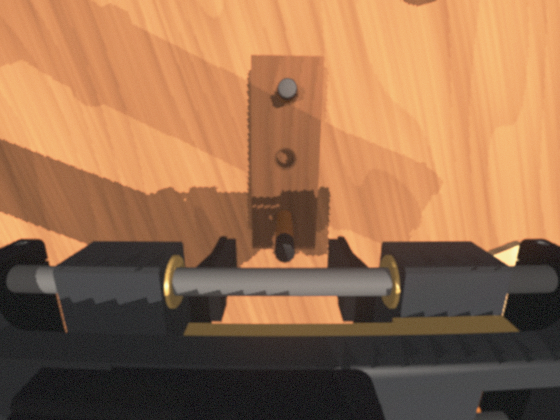

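Call:
servo_tool --moves "-0.01 0 0.004 0 -0.015 0.045 -0.2; 0 0 0 0 0 0 -0.2; 0 0 0 0 0 0 -0.2"

```text
time_s: 13.22
tool_pos: [0.5323, -0.3388, 0.1666]
tool_rot: [-179.9, -0.0, 71.4]
force: [0.4, 0.0, -0.2]
grip_width: 0.0521
```

```bash
python3 - <<'E'
from h import *
o=env.get_obs(); print(o['tool_rot'],o['tool_pos'])
plan([.532,-.3405,.092],[180,0,71.3],step=.02,grip=-.2)
E
```

```text
[-1.79942233e+02 -9.63142212e-03  7.13851161e+01] [ 0.53227723 -0.33879424  0.16655837]
4 0 0 0.019 -0.001 0 0.001 -0.2; -0.001 0 0.019 0 0 0.001 -0.2; 0 0 0.018 -0.001 0 0 -0.2; -0.001 0 0.019 0 0 0.001 -0.2
end [ 0.5316 -0.3407  0.0916] [-1.80e+02 -1.00e-02  7.13e+01]
```

Call:
servo_tool --moves "-0.001 0 0.019 0 0 0 -0.2; -0.001 0 0.019 0 0 0 -0.2; 0 0 0.018 0 0 0 -0.2; 0 0 0.016 0 0 0 -0.2; 0 0 0 0 0 0 -0.2; 0 0 0 0 0 0 -0.2"

```text
time_s: 13.72
tool_pos: [0.5321, -0.3443, 0.0972]
tool_rot: [179.6, 0.1, 71.2]
force: [-0.0, -0.1, 0.8]
grip_width: 0.0522
```

```bash
python3 - <<'E'
from h import *
o=env.get_obs(); print(o['tool_rot'],o['tool_pos'],o['force'])
plan([.532,-.3405,.092],[180,0,71.3],step=.02,grip=1)
E
```

```text
[1.79635478e+02 6.83757170e-02 7.11868780e+01] [ 0.53205417 -0.34432521  0.09720075] [-0.00831701 -0.13318936  0.81417486]
1 0.004 -0.001 0.005 0.013 0.002 -0.004 1
end [ 0.5324 -0.3402  0.0922] [-1.7999e+02  1.0000e-02  7.1300e+01]
```

Call:
servo_tool --moves "0.004 -0.001 0.005 0.013 0 0 -0.2; 0 0 0 0 0 0 1; 0 0 0 0 0 0 1; 0 0 0 0 0 0 1; 0 0 0 0 0 0 1"

```text
time_s: 14.13
tool_pos: [0.5343, -0.3412, 0.0963]
tool_rot: [179.7, 0.1, 71.2]
force: [0.1, 0.3, 0.6]
grip_width: 0.0334
```

```bash
python3 - <<'E'
from h import *
o=env.get_obs(); print(o['tool_rot'],o['tool_pos'],o['force'],o['grip_width'])
plan([.532,-.3405,.092],[180,0,71.3],step=.02,grip=1)
E
```

```text
[1.79719512e+02 9.84784913e-02 7.11802175e+01] [ 0.5342838  -0.34123733  0.09629411] [0.06187222 0.2860619  0.58592728] 0.03341274079312265
1 0 -0.002 0.004 0.01 0.003 -0.004 1
end [ 0.5324 -0.3406  0.0923] [-1.7999e+02  1.0000e-02  7.1300e+01]
```

Call:
servo_tool --moves "0 -0.002 0.004 0.01 0 0 1; 0 0 0 0 0 0 1; 0 0 0 0 0 0 1; 0 0 0 0 0 0 1; 0 0 0 0 0 0 1; 0 0 0 0 0 0 1; 0 0 0 0 0 0 1"

```text
time_s: 14.72
tool_pos: [0.5329, -0.341, 0.0932]
tool_rot: [179.9, 0.1, 71.2]
force: [-0.1, 0.3, 0.0]
grip_width: 0.0136
```

```bash
python3 - <<'E'
from h import *
o=env.get_obs(); print(o['tool_rot'],o['tool_pos'],o['force'],o['grip_width'])
E
```

```text
[1.79907282e+02 9.85199000e-02 7.11827779e+01] [ 0.53292849 -0.34096728  0.09321781] [-0.1454017  0.2958715  0.0146177] 0.013594740391695658
```

Call:
servo_tool --moves "0 0 -0.016 0 0 0 1; 0 0 -0.017 0 0 0 1; 0 0 -0.017 0 0 0 1; 0 0 -0.034 0 0 0 1; 0 0 -0.034 0 0 0 1; 0 0 -0.034 0 0 0 1; 0 0 -0.034 0 0 0 1; 0 0 -0.034 0 0 0 1; 0 0 0 0 0 0 1"

```text
time_s: 15.47
tool_pos: [0.5318, -0.3395, 0.319]
tool_rot: [-179.9, 0.2, 71.1]
force: [0.7, -0.6, 1.2]
grip_width: 0.0134
```

```bash
python3 - <<'E'
from h import *
o=env.get_obs(); print(o['tool_rot'],o['tool_pos'],o['qpos'],o['grip_width'])
plan([.595,.088,.32],[180,0,179.2],step=.03,grip=1)
E
```

```text
[-179.88773861    0.1963722    71.13294392] [ 0.53181469 -0.33953451  0.31895252] [ -6.1907198   18.32467664  47.33468796  79.57551499 -13.15281521
  87.86734665  21.29485739] 0.013411064321091367
16 0.027 -0.005 0 -0.001 0 -0.236 1; 0.027 -0.002 0 -0.001 0 -0.236 1; 0.027 0.001 0 -0.001 0 -0.236 1; 0.027 0.005 0 -0.001 0 -0.236 1; 0.026 0.008 0 0 0 -0.236 1; 0.025 0.011 0 -0.001 0 -0.236 1; 0.023 0.013 0 -0.001 0 -0.236 1; 0.022 0.016 0 0 0 -0.236 1; 0.019 0.019 0 -0.001 0 -0.236 1; 0.017 0.021 0 -0.001 0 -0.235 1; 0.015 0.023 0 0 0 -0.236 1; 0.012 0.024 0 -0.001 0 -0.235 1; 0.009 0.025 -0.001 -0.001 0.001 -0.236 1; 0.006 0.026 0 0 0.001 -0.235 1; 0.003 0.027 0 0 0 -0.236 1; -0.001 0.026 -0.001 -0.001 0.001 -0.235 1
end [0.5949 0.0876 0.32  ] [ 1.8000e+02 -1.0000e-02  1.7919e+02]
```

Call:
servo_tool --moves "0.027 -0.005 0 0 0 -0.236 1; 0.027 -0.002 0 0 0 -0.236 1; 0.027 0.001 0 0 0 -0.236 1; 0.027 0.005 0 0 0 -0.236 1; 0.026 0.008 0 0 0 -0.236 1; 0.025 0.011 0 0 0 -0.236 1; 0.023 0.013 0 0 0 -0.236 1; 0.022 0.016 0 0 0 -0.236 1; 0.019 0.019 -0.002 0 0 -0.236 1; 0.017 0.021 -0.002 0 0 -0.235 1; 0.015 0.023 -0.002 0 0 -0.236 1; 0.012 0.024 -0.002 0 0 -0.235 1; 0.009 0.025 -0.002 0 0 -0.236 1; 0.006 0.024 -0.002 0 0 -0.235 1; 0.003 0.02 0 0 0 -0.22 1; 0 0.01 0 0 0 -0.2 1; 0 0 0 0 0 0 1; 0 0 0 0 0 0 1"

```text
time_s: 16.97
tool_pos: [0.5754, 0.0794, 0.3267]
tool_rot: [-179.6, -0.0, -177.5]
force: [-0.1, -0.8, 0.1]
grip_width: 0.0134
```

```bash
python3 - <<'E'
from h import *
o=env.get_obs(); print(o['tool_rot'],o['tool_pos'],o['qpos'],o['grip_width'])
c=shot('w13')
plan([.5785,.088,.28],[180,0,179.2],step=.02,grip=1)
E
```

```text
[-1.79567505e+02 -3.39304406e-02 -1.77465646e+02] [0.57543199 0.07936218 0.3266718 ] [-30.11288798   8.37504683  22.04895021  85.42331305  -2.71143134
  86.88699176  84.40891406] 0.01335104215516129
3 -0.001 0.003 0.016 -0.005 0 0.039 1; -0.001 0.003 0.015 -0.005 0 0.038 1; -0.001 0.003 0.016 -0.004 -0.001 0.039 1
end [0.5782 0.0881 0.2796] [-179.99    0.    179.19]
```

View pics/w13.png

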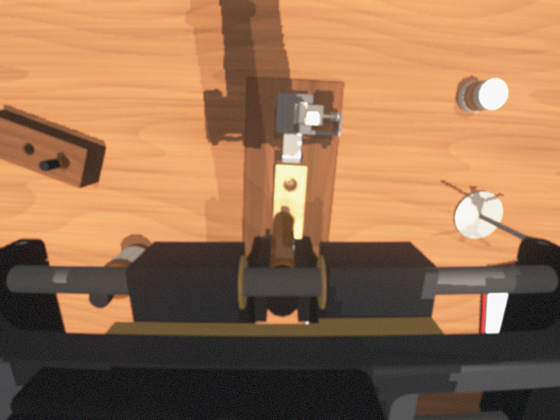

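Call:
servo_tool --moves "-0.001 0.003 0.016 -0.005 0 0.039 1; -0.001 0.003 0.016 -0.005 0 0.039 1; -0.001 0.003 0.016 -0.004 0 0.039 1; 0 0 0.02 0 0 0 1; 0 0 0.02 0 0 0 1; 0 0 0.015 0 0 0 1; 0 0 0 0 0 0 1; 0 0 0 0 0 0 1"

```text
time_s: 17.68
tool_pos: [0.58, 0.0733, 0.2215]
tool_rot: [-179.8, 0.3, 176.8]
force: [-0.6, -0.3, 0.1]
grip_width: 0.0132
```

```bash
python3 - <<'E'
from h import *
near('w14')
plan([.5785,.088,.185],[180,0,179.2],step=.02,grip=1)
E
```

```text
[-179.81100657    0.25664789  176.78300229] [0.57997471 0.07330533 0.22149804] [-0.61074945 -0.32959335  0.07234152] 0.01321651337392388
278 [0.5736 0.072  0.1862]
283 [0.5736 0.0752 0.1865]
288 [0.5751 0.0784 0.1826]
2 0.001 0.007 0.018 -0.004 0.004 -0.042 1; 0.001 0.008 0.019 -0.003 0.004 -0.043 1
end [0.5787 0.088  0.1845] [-1.7999e+02  1.0000e-02  1.7921e+02]
```

View pics/w14c.png

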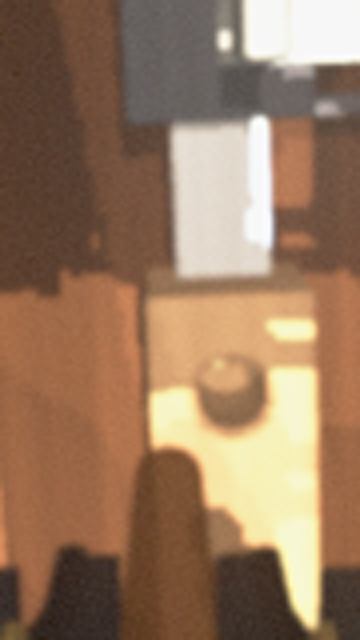

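Call:
servo_tool --moves "0.001 0.007 0.013 -0.004 0.004 -0.042 1; 0 0.007 0.013 -0.003 0.004 -0.042 1; 0 0 0.01 0 0 0 1; 0 0 0 0 0 0 1; 0 0 0 0 0 0 1"

```text
time_s: 18.15
tool_pos: [0.5817, 0.0881, 0.1854]
tool_rot: [179.9, 0.3, 179.3]
force: [0.1, 0.4, 0.6]
grip_width: 0.0134
```

```bash
python3 - <<'E'
from h import *
near('w15')
plan([.5785,.088,.180],[180,0,179.2],step=.02,grip=1)
E
```

```text
[179.88619935   0.30721031 179.28930682] [0.58167298 0.08814645 0.18536011] [0.05197209 0.40813583 0.62144445] 0.013385478058333554
278 [0.5756 0.0868 0.1491]
283 [0.5753 0.09   0.1505]
288 [0.5767 0.0933 0.147 ]
1 0.003 0 0.005 0.004 0.01 0.003 1
end [0.5785 0.0881 0.1802] [-1.7999e+02 -1.0000e-02  1.7920e+02]
```

View pics/w15c.png

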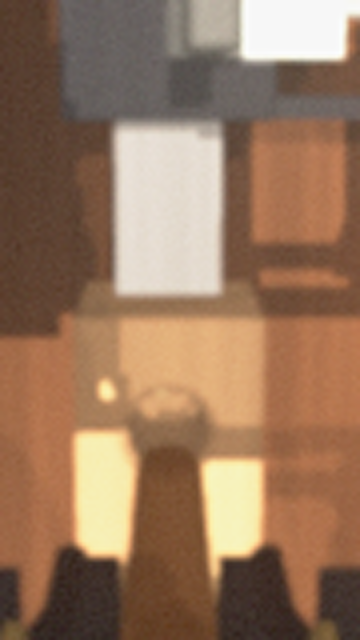

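Call:
servo_tool --moves "0.003 0 0.006 0.004 0.01 0 1; 0.001 0 0.004 0 0 0 1; 0 0 0 0 0 0 1; 0 0 0 0 0 0 1"

```text
time_s: 18.53
tool_pos: [0.5776, 0.0881, 0.1751]
tool_rot: [-180.0, 0.0, 179.3]
force: [0.3, -0.2, -0.6]
grip_width: 0.0133
```

```bash
python3 - <<'E'
from h import *
c=near('w16'); h=-.4
f=lambda a,b,z: np.round(atz(c,240+a/4+h,100+b/4+h,z),4)
plan([.5785,.088,.170],[180,0,179.2],step=.02,grip=1)
E
```

```text
[-1.79983316e+02  4.33663131e-02  1.79274969e+02] [0.57764831 0.08808736 0.17509226] [ 0.33362389 -0.23090843 -0.61329891] 0.013308703227282283
278 [0.5715 0.0867 0.1392]
283 [0.571  0.0899 0.1417]
288 [0.5724 0.0931 0.1367]
1 -0.001 0 0.005 -0.001 0.001 0.002 1
end [0.5786 0.088  0.1701] [1.7999e+02 1.0000e-02 1.7921e+02]
```

View pics/w16c.png

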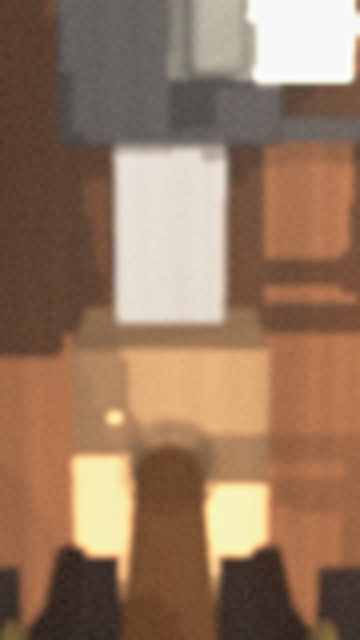

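Call:
servo_tool --moves "0 0 0.006 0 0 0 1; 0 0 0.006 0 0 0 1; 0 0 0.006 0 0 0 1; 0 0 0.006 0 0 0 1; 0 0 0 0 0 0 1"

```text
time_s: 19.0
tool_pos: [0.5781, 0.0879, 0.1493]
tool_rot: [180.0, 0.1, 179.2]
force: [-0.2, -0.0, 0.0]
grip_width: 0.0137
```

```bash
python3 - <<'E'
from h import *
c=near('w17')
E
```

```text
[1.79993356e+02 1.23271749e-01 1.79247503e+02] [0.57811146 0.08785169 0.14934212] [-0.23376781 -0.00890502  0.0358811 ] 0.013681741069141294
278 [0.5718 0.0865 0.1145]
283 [0.5714 0.0897 0.1148]
288 [0.5731 0.0929 0.1109]
```

View pics/w17c.png

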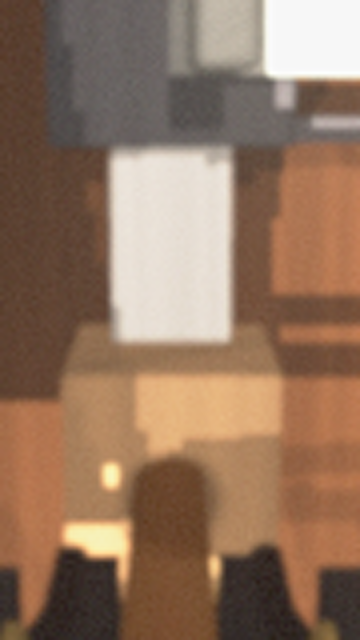

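The foot is in with no force, so I'll keep going down to home.

Call:
servo_tool --moves "0 0 0.006 0 0 0 1; 0 0 0.006 0 0 0 1; 0 0 0.006 0 0 0 1; 0 0 0.006 0 0 0 1; 0 0 0.001 0 0 0 1; 0 0 0 0 0 0 1"

```text
time_s: 19.55
tool_pos: [0.5796, 0.0881, 0.1241]
tool_rot: [179.9, 0.3, 179.2]
force: [-1.4, -0.5, 4.3]
grip_width: 0.0132
```

Call:
servo_tool --moves "0 0 0 0 0 0 -0.2; 0 0 0 0 0 0 -0.2; 0 0 0 0 0 0 -0.2; 0 0 0 0 0 0 -0.2; 0 0 0 0 0 0 -0.2; 0 0 -0.01 0 0 0 -0.2; 0 0 -0.03 0 0 0 -0.2; 0 0 -0.035 0 0 0 -0.2; 0.01 0 -0.02 0 0 0 -0.2; 0.02 0 0 0 0 0 -0.2; 0.01 0 0 0 0 0 -0.2; 0 0 0 0 0 0 -0.2; 0 0 0 0 0 0 -0.2"

```text
time_s: 20.63
tool_pos: [0.5379, 0.088, 0.2253]
tool_rot: [180.0, 0.3, 179.2]
force: [-0.6, 0.6, -0.1]
grip_width: 0.0524
```

```bash
python3 - <<'E'
from h import *
o=env.get_obs(); print(o['tool_rot'],o['tool_pos'],o['qpos'],o['grip_width'])
c=shot('w18'); crop(c,230,60,350,250,4,'w18c.png'); s=cam('side'); crop(s,210,110,350,250,4,'s18.png')
E
```

```text
[179.9629576    0.33892591 179.19226683] [0.53794105 0.08801114 0.22533387] [-31.8423515    5.45783295  21.13803853  99.8847384   -2.00485635
  74.69195305  78.91858881] 0.05243997127932074
```

View pics/s18.png

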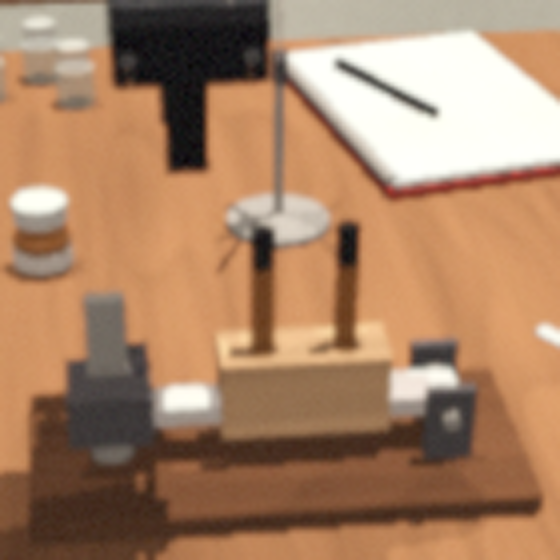

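View pics/w18c.png

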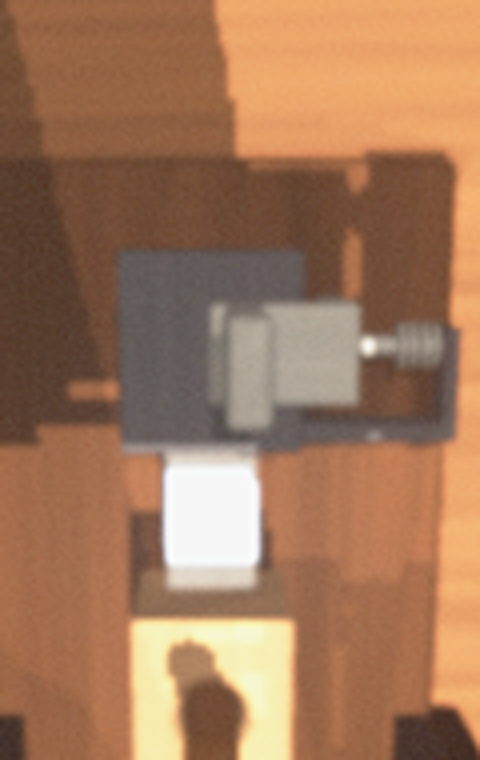

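View pics/w18.png

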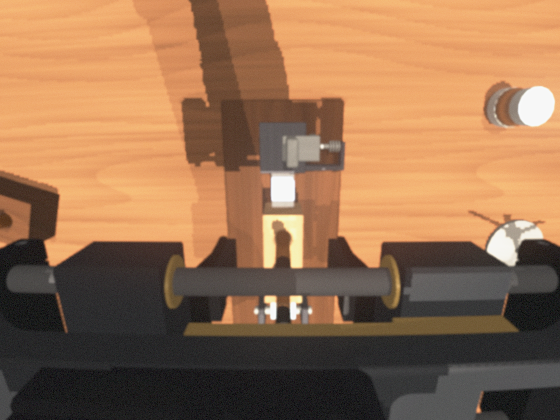

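```bash
python3 - <<'E'
from h import *
c=load('w18.npz'); h=-.4
f=lambda a,b,z: np.round(atz(c,230+a/4+h,60+b/4+h,z),4)
print('tabtop',f(249,370,.116),f(228,370,.116),f(271,370,.116),f(249,313,.116),f(249,428,.116))
g=lambda a,b: np.round(atdepth(c,230+a/4,60+b/4),4)
for n,a,b in (('tab',249,370),('plate',320,350),('spring',420,345),('brk',450,400),('brk2',400,432),('cap',160,350),('bar',210,510),('wood',160,650)): print(n,g(a,b))
from scipy.spatial.transform import Rotation
m=c['mtx']
# yaw of tab/coupler
print(f(118,250,.068),f(121,445,.068),f(304,250,.068))
E
```

```text
tabtop [0.489  0.0981 0.116 ] [0.4889 0.0937 0.116 ] [0.4891 0.1027 0.116 ] [0.4773 0.0982 0.116 ] [0.5012 0.0981 0.116 ]
tab [0.489  0.0984 0.1193]
plate [0.4891 0.1173 0.0721]
spring [0.4903 0.1461 0.0465]
brk [0.5045 0.1539 0.0501]
brk2 [0.5126 0.1406 0.0516]
cap [0.489  0.078  0.0665]
bar [0.5337 0.0898 0.0489]
wood [0.5623 0.0768 0.0825]
[0.4644 0.068  0.068 ] [0.5121 0.0672 0.068 ] [0.465  0.1132 0.068 ]
```

Call:
servo_tool --moves "0.012 0.002 0.015 0 0 0 -0.2; 0.012 0.002 0.015 0 0 0 -0.2; 0.012 0.002 0.015 0 0 0 -0.2; 0.008 0.001 0.015 0 0.01 0 -0.2; 0 0 0 0 0 0 -0.2; 0 0 0 0 0 0 -0.2"

```text
time_s: 21.23
tool_pos: [0.4953, 0.0944, 0.1588]
tool_rot: [-179.7, -0.2, 179.0]
force: [-0.3, -0.3, 0.6]
grip_width: 0.0523
```

```bash
python3 - <<'E'
from h import *
o=env.get_obs(); print(o['tool_rot'],o['tool_pos'],o['qpos'])
c=shot('w19'); print(proj(c,[.489,.098,.116])); crop(c,190,100,380,260,4,'w19c.png')
plan([.489,.0963,.13],[180,0,179.2],step=.03,grip=-.2)
E
```

```text
[-1.79746685e+02 -1.66772683e-01  1.79037068e+02] [0.49534729 0.09435691 0.15879964] [-33.08375996   3.57927224  19.92280249 109.59703126  -1.09956229
  67.26486644  76.27002052]
[285.96577833 227.18146263]
1 0.006 0.002 0.029 -0.009 -0.007 -0.006 -0.2
end [0.4891 0.0962 0.1297] [-1.7999e+02 -1.0000e-02  1.7920e+02]
```

View pics/w19c.png

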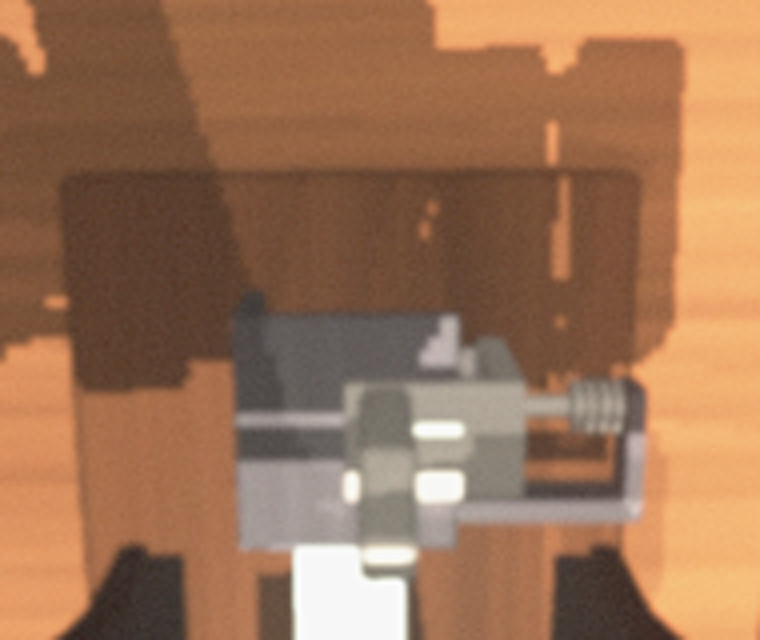

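Call:
servo_tool --moves "0.003 0.002 0.014 -0.005 -0.004 -0.003 -0.2; 0.003 0.001 0.014 -0.004 -0.003 -0.003 -0.2; 0 0 0.014 0 0 0 -0.2; 0 0 0.014 0 0 0 -0.2; 0 0 0.008 0 0 0 -0.2; 0 0 0 0 0 0 -0.2; 0 0 0 0 0 0 -0.2"

```text
time_s: 21.87
tool_pos: [0.499, 0.0972, 0.0984]
tool_rot: [179.9, 0.7, 179.0]
force: [1.1, 0.4, -0.2]
grip_width: 0.0521
```

```bash
python3 - <<'E'
from h import *
o=env.get_obs(); print(o['tool_rot'],o['tool_pos'],o['force'])
c=shot('w20')
plan([.489,.0967,.09],[180,0,179.2],step=.03,grip=-.2)
E
```

```text
[179.92721982   0.70602005 179.04167318] [0.49895973 0.0971929  0.09840604] [ 1.06414012  0.38691463 -0.22771085]
1 0.01 -0.001 0.008 0.003 0.025 -0.005 -0.2
end [0.4892 0.0964 0.0905] [-1.7999e+02  1.0000e-02  1.7919e+02]
```

View pics/w20.png

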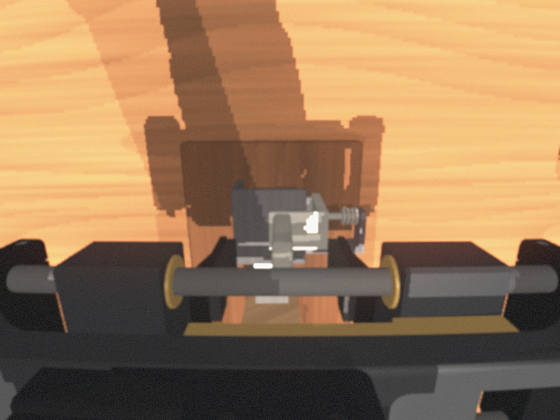

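Call:
servo_tool --moves "0.009 0 0.007 0 0.025 0 -0.2; 0 0 0 0 0 0 -0.2; 0 0 0 0 0 0 -0.2"

```text
time_s: 22.17
tool_pos: [0.4911, 0.0977, 0.0931]
tool_rot: [179.8, 0.1, 179.0]
force: [0.7, -0.6, -0.4]
grip_width: 0.0522
```

```bash
python3 - <<'E'
from h import *
o=env.get_obs(); print(o['tool_rot'],o['tool_pos'],o['force'])
plan([.489,.0967,.09],[180,0,179.2],step=.03,grip=-.2)
E
```

```text
[1.79848345e+02 1.33310679e-01 1.79028007e+02] [0.49114496 0.09771383 0.09306816] [ 0.74295619 -0.57677264 -0.42961162]
1 0.002 -0.001 0.003 0.005 0.005 -0.006 -0.2
end [0.4891 0.0968 0.0901] [ 1.7999e+02 -1.0000e-02  1.7920e+02]
```

Call:
servo_tool --moves "0.002 -0.001 0.003 0.005 0.005 0 1; 0 0 0 0 0 0 1; 0 0 0 0 0 0 1; 0 0 0 0 0 0 1; 0 0 0 0 0 0 1; 0 0 0 0 0 0 1; 0 0 0 0 0 0 1; 0 0 0 0 0 0 1; 0 0 0 0 0 0 1; 0 0 0 0 0 0 1; 0 0 0 0 0 0 1" --squeeze 40

```text
time_s: 23.08
tool_pos: [0.4895, 0.0974, 0.091]
tool_rot: [179.9, 0.1, 179.1]
force: [-0.6, 0.9, 0.8]
grip_width: 0.0095
```

```bash
python3 - <<'E'
from h import *
o=env.get_obs(); print(o['tool_rot'],o['tool_pos'],o['force'],o['wrist_torque'])
c=shot('w21')
s=cam('side'); crop(s,180,110,350,250,4,'s21.png')
E
```

```text
[1.79948273e+02 9.50522356e-02 1.79123109e+02] [0.48950794 0.09735612 0.09099585] [-0.5909407   0.9213925   0.84978129] [0.06174389 0.07546939 0.09060541]
```

View pics/s21.png

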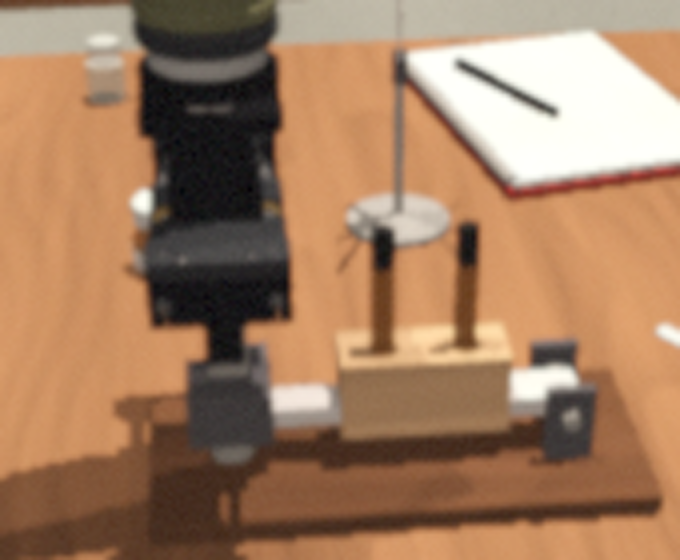

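View pics/w21.png

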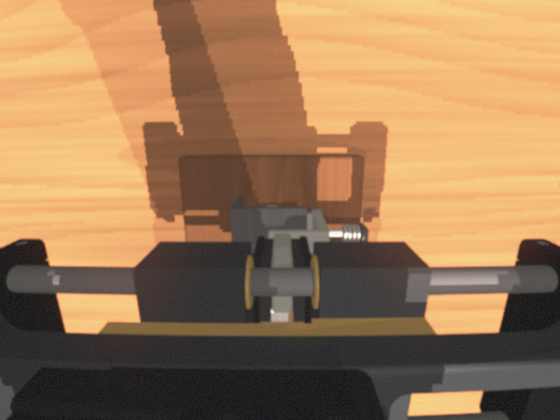

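Call:
servo_tool --moves "0 0.003 0 0 0 0 1; 0 0.003 0 0 0 0 1; 0 0.003 0 0 0 0 1; 0 0.003 0 0 0 0 1; 0 0 0 0 0 0 1"

```text
time_s: 23.6
tool_pos: [0.4896, 0.1032, 0.0909]
tool_rot: [-179.5, -0.0, 178.9]
force: [-0.6, -5.2, 1.9]
grip_width: 0.0096
```

```bash
python3 - <<'E'
from h import *
o=env.get_obs(); print(o['tool_rot'],o['tool_pos'],o['force'],o['wrist_torque'],o['grip_width'])
E
```

```text
[-1.79540011e+02 -7.02841366e-03  1.78904342e+02] [0.48961228 0.1032077  0.09092798] [-0.61207172 -5.2356461   1.87299595] [-0.75898127  0.12382705  0.17715135] 0.009601288193880305
```

Call:
servo_tool --moves "0 0.005 0 -0.01 0 0 1; 0 0.005 0 -0.01 0 0 1; 0 0.005 0 0 0 0 1; 0 0.005 0 0 0 0 1"

```text
time_s: 23.93
tool_pos: [0.4898, 0.1122, 0.0908]
tool_rot: [-179.3, -0.2, 178.6]
force: [-1.9, -17.0, 5.1]
grip_width: 0.0102
```

Call:
servo_tool --moves "0 0.001 -0.003 0 0.01 0 1; -0.001 0.001 -0.005 0 0.04 0 1; -0.001 0.001 -0.005 0 0.04 0 1; -0.001 0.001 -0.005 0 0.04 0 1; -0.001 0.001 -0.005 0 0.04 0 1"

```text
time_s: 24.35
tool_pos: [0.495, 0.1072, 0.1104]
tool_rot: [-178.6, -5.2, 178.2]
force: [1.4, -6.7, -4.0]
grip_width: 0.01
```

```bash
python3 - <<'E'
from h import *
o=env.get_obs(); print(o['tool_rot'],o['tool_pos'],o['qpos'],o['force'],o['wrist_torque'],o['grip_width'])
s=cam('side'); crop(s,180,110,350,250,4,'s22.png')
E
```

```text
[-178.57079418   -5.1958073   178.19170052] [0.49495554 0.10724479 0.11044179] [-32.9151057   10.85452046  19.66613078 108.101438    -3.9251067
  67.11070525  76.5523367 ] [ 1.36502503 -6.68071774 -4.04486712] [-0.37709472 -0.33891125  0.42119274] 0.010045411686761855
```

View pics/s22.png

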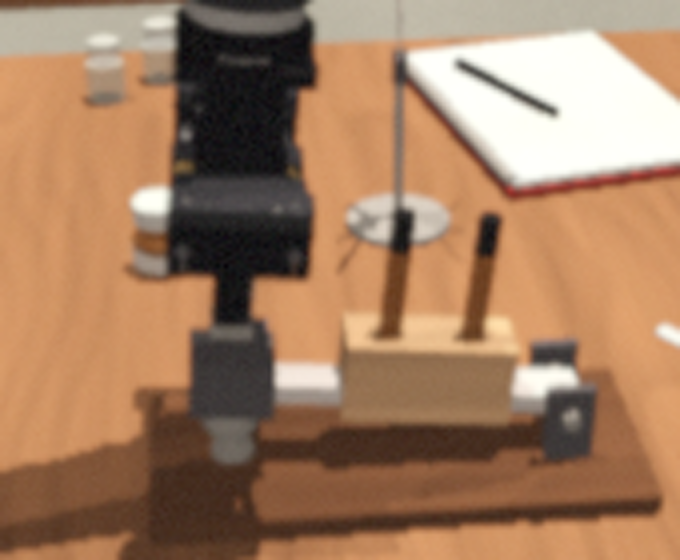

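Call:
servo_tool --moves "-0.001 0 -0.005 -0.004 0.04 0 1; -0.001 0 -0.005 -0.004 0.04 0 1; -0.001 0 -0.005 -0.004 0.04 0 1; -0.001 0 -0.005 -0.004 0.04 0 1; -0.001 0 -0.005 -0.004 0.04 0 1; -0.001 0 -0.005 -0.004 0.04 0 1; -0.001 0 -0.005 -0.004 0.04 0 1; -0.001 0 -0.005 0 0.04 0 1"

```text
time_s: 25.07
tool_pos: [0.5087, 0.1003, 0.1423]
tool_rot: [-178.8, -15.1, 177.8]
force: [-0.3, -3.7, -2.9]
grip_width: 0.0099
```

```bash
python3 - <<'E'
from h import *
o=env.get_obs(); print(o['tool_rot'],o['tool_pos'],o['qpos'],o['force'],o['wrist_torque'],o['grip_width'])
E
```

```text
[-178.82898843  -15.11172929  177.80682415] [0.50869881 0.10029903 0.14234817] [-29.36744515  18.13809638  20.54961317  96.96716939  -8.09992708
  81.24243271  81.34137925] [-0.2570641  -3.7212739  -2.86990435] [-0.2214592  -0.45319376  0.6858629 ] 0.009927750755520527
```

Call:
servo_tool --moves "-0.001 0 -0.005 0 0.04 -0.01 1; -0.001 0 -0.005 0 0.04 -0.01 1; -0.001 0 -0.005 0 0.04 -0.01 1; -0.001 0 -0.005 0 0.04 0 1; -0.001 0 -0.003 0 0.02 0 1; 0 0 0 0 0 0 1; 0 0 0 0 0 0 1; 0 0 0 0 0 0 1"

```text
time_s: 25.73
tool_pos: [0.5187, 0.0988, 0.1587]
tool_rot: [-178.9, -21.0, 178.5]
force: [-1.5, -3.7, 1.4]
grip_width: 0.0097
```

```bash
python3 - <<'E'
from h import *
o=env.get_obs(); print(o['tool_rot'],o['tool_pos'],o['joint_velocities'],o['force'],o['wrist_torque'],o['grip_width'])
s=cam('side'); crop(s,180,70,350,250,4,'s23.png'); cv2.imwrite('pics/s23f.png',s['img'][:,:,::-1])
shot('w23')
E
```

```text
[-178.9479884  -21.0308785  178.5403317] [0.51871335 0.09875715 0.15874495] [-0.05321508 -0.23139128  0.04251671  0.38477708  0.01416441 -0.25251884
  0.00615872] [-1.5313783  -3.68201407  1.38356567] [-0.15611232 -0.28149361  0.41277356] 0.009726915156352595
```

View pics/s23.png

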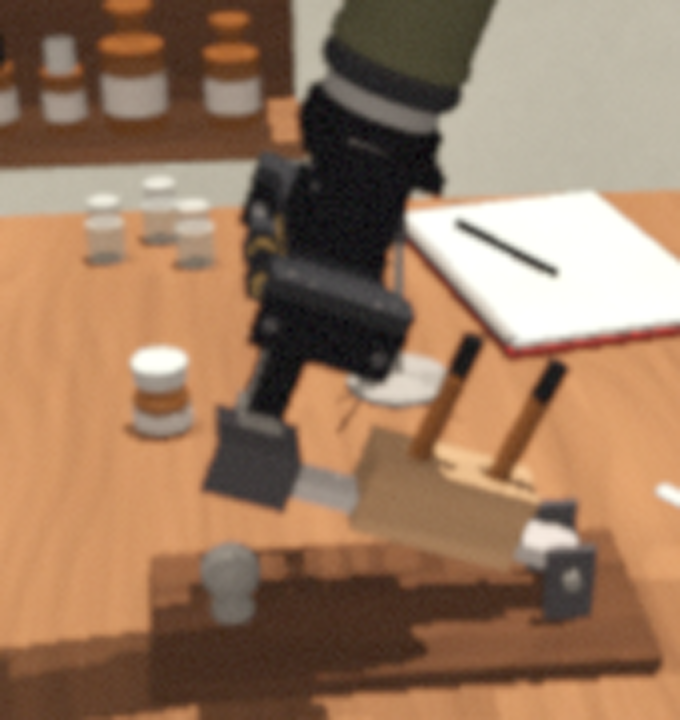

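View pics/s23f.png

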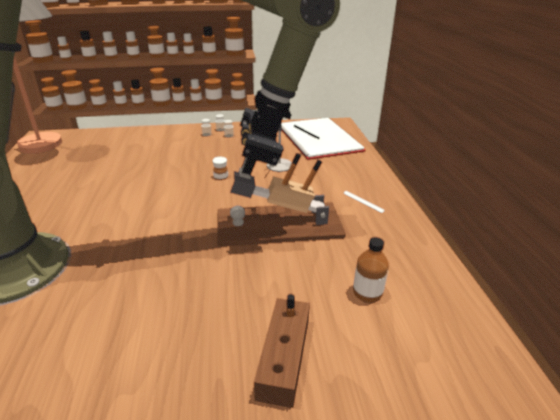

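The coupler is clear of the ball, both tubes sit in the cradle at equal height, and the short tube, bottle and jar look unmoved. I'll hold briefly to check it's steady.

Call:
servo_tool --moves "0 0 0 0 0 0 1; 0 0 0 0 0 0 1; 0 0 0 0 0 0 1; 0 0 0 0 0 0 1; 0 0 0 0 0 0 1; 0 0 0 0 0 0 1"

```text
time_s: 26.33
tool_pos: [0.5188, 0.0988, 0.159]
tool_rot: [-179.0, -20.9, 178.6]
force: [-1.7, -4.8, -0.5]
grip_width: 0.0098
```

```bash
python3 - <<'E'
from h import *
o=env.get_obs(); print(o['tool_rot'],o['tool_pos'],o['force'],o['grip_width'],np.abs(o['joint_velocities']).max())
if o['tool_pos'][2]>.152: print(env.sign_off())
E
```

```text
[-178.97347349  -20.85751018  178.57856376] [0.51877072 0.0987644  0.15898235] [-1.68785094 -4.76244118 -0.53195191] 0.009800771051856788 0.09572049942446646
the job is handed in; nothing more can be done
None
```

I handed the job in at about 26 s with the cradle lifted off its ball and held by its latch tab, front end up about 68 mm. That figure is the rise of the tool; the cradle is tilted about 21°.

- **Tubes:** Each tall tube went down its socket until it touched bottom, with 3–4 N of contact force at the expected depth. The side picture then showed their tops level.
- **Latch and lift:** With the cradle still down, I gripped the tab and pulled it about 14 mm to the robot's left, up to its stop. The highest force I read was 17 N sideways. Then I lifted along the hinge arc.
- **Last checks:** Over a half-second hold, the pose changed by less than 1 mm and the grip stayed closed on the tab (9.8 mm). The last side picture, taken just before that hold, showed both tubes seated, the coupler clear of the ball, and the short tube and bottle in place. The jar was in place there too, but the arm hid most of the blotter stand, so I only know nothing came near it.

No check failed. The camera position estimates disagreed by up to about 5 mm, so I used close-up wrist-camera views for each insertion.

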